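# Tip the weighed blanks into the tumbler barrel

## Robot

A 6-joint arm with a two-finger parallel gripper is mounted at the origin on the work surface. World frame = base frame: x ahead of the robot, y to its left, z up, the work surface at z = 0. Lengths are in m, angles in rad, forces in N, time in s.
With the tool pointing down it reaches from about 0.35 to 0.875 m from the base axis. Payload 4.2 kg.
Tool frame: the origin (TCP) lies midway between the tips of the shut fingers; the grasp point (between the pads) lies 19 mm behind it; z points along the fingers, y is the line along which they close (so a half turn about z gives the same grasp; the last joint's range is limited). The gripper opens to 87 mm and grips with 3 to 60 N. Pads are 19 mm wide; open, the fingers measure 117 mm over their backs; the gripper's body (75 mm by 190 mm) begins 51 mm behind the grasp point.
Start: joints at [1.605, 0.385, 0.008, 0, -1.194, -0.259], TCP at [0.139, 0.609, 0.223] pointing down, gripper open.
Joint ranges: [-3.14, 3.14], [-1.21, 2.06], [-1.07, 1.41], [-3.16, 2.05], [-2.99, -0.16], [-3.1, 3.1]. Speed limits (rad/s): [2.79, 2.79, 3.14, 3.14, 3.14, 3.14].

## Interface

Orientations are given as a unit quaternion [x, y, z, w].
In Python, from bench import r, grab_frame, camera_info, finish_job gives the robot as it stands (r), with the cameras as plain functions and the job as plain functions.
- The arm moves only by the shell command python3 shift.py 'ROWS' [OPENING] [FORCE]. ROWS is one flat JSON list of numbers that holds 1 to 12 rows one after another, with no inner brackets; each row has 4 numbers: dx, dy, dz in m, then a turn about the tool's z in rad; each row shifts and turns the commanded pose from where the row before left it, along the tool's axes as they then stand; what a row does not reach is not made up. A row lasts 1/12 s, in which the tool goes at most 0.0417 m and 0.125 rad, less where a joint would pass 70% of its speed; a pose out of reach is approached as far as the arm can. OPENING is the opening from 0.0 (shut) to 1.0 (fully open), set as the command begins (- or left out keeps the last). The fingers move at their own pace and stop on an object; FORCE is the grip in N (left out, the last holds). Time passes only in rows, so rows that do not move let the fingers close. It prints the time, the measured TCP pose, the force, the opening and the grip force at its end. Input that does not fit is refused with a message, and nothing moves.
- r.get_state(): the state, without advancing time (a new reading comes with each control period).
- grab_frame(name): name is "scene" or "top"; returns (picture, depth): 384x512x3 uint8, blue, green, red; 384x512 float32, m along the optical axis (not along the pixel's ray), 0 where there is no reading.
- camera_info(name): a dict with "fx", "fy", "cx", "cy" (pixels), "rvec" (rotation vector, rad) and "tvec" (3), from world to camera coordinates, as OpenCV has them. Camera axes: x right, y down, z forward; pixel columns grow to the right and rows downward; lengths in m; the calibration is good to about 2 mm. A picture is of the moment at which its call begins. camera_info takes no time and is no camera call.
- finish_job(): hands the job in; it is judged then, once.
The state is a dict: "time": time; "q": joint angles; "joint_velocities": joint speeds; "effort": joint torques, N m; "eef_pos": TCP position; "ee_rot": TCP orientation; "wrist_force": force on the tool from outside, world axes, zero at the start; "ft_torque": the same for the moment, N m; "width": opening from 0.0 (shut) to 1.0 (fully open); "finger_force": force on a finger pad.
Only numpy, scipy, OpenCV 4.12 (cv2) and the standard library are available. Lean on these libraries where they do the work, as an engineer would, in place of code of your own. Each camera call takes 0.05 s, during which the arm holds its last target. There are 200 camera calls.

## Task

The batch of four sawn aluminium blanks has been weighed and lies in the scoop pan on the bench scale. Lift the pan by its handle with the blanks in it, hold its spout close above the mouth of the open tumbler barrel and tip it until all four have slid in, spilling none and leaving the barrel standing where it is. Then set the empty pan back flat in the recess of the scale's platform, handle towards the keypad as before and without leaning on the scale, let go, and leave everything else on the bench where it lies.

Things in the scene. Friction and masses are not known exactly. Their poses are not given: they have to be found in the camera images.
- pan: Black plastic scoop pan, 0.11-0.22 kg. Origin: centre of the underside of its foot; x to the open spout, z up. Foot 100 mm (x) by 88 mm, 10 mm high. Floor top 13 mm above the origin, x -80 to +80 mm, 124 mm wide at the rear, 92 at the spout; 3 mm side and rear walls reach 38 mm above the origin; no wall or sill at the spout. Handle at the rear (see pan_grip).
- pan_grip (a point): Grip point on the axis of the pan's handle, 62 mm from its root, 34 mm from its end: x -122, y 0, z +70 mm from the pan's origin, axes as the pan. The handle leaves the rear wall (x -78, z 26 mm) and rises straight back at 45 degrees (-x and +z alike) for 96 mm; 18 mm wide with flat sides to grip across y, 20 mm deep. The pan hangs from it end-on and turns in a weak grip: grip with 55 N.
- pan_lip (a point): Middle of the spout's edge, on the floor's upper face: x +80, y 0, z +13 mm from the pan's origin. Same axes as the pan.
- disc_a: Round aluminium blank, 44 mm across, 9 mm thick, about 37 g, in the rear of the pan beside disc_b. Origin: centre of its underside. Blanks let go at a tilt of 25 to 37 degrees, different each run. Two discs abreast (88 mm) wedge hard between the walls at the spout (86 mm) if the pan is tipped straight; tip it to one corner (one side some 25 degrees lower) so one goes ahead.
- disc_b: The other round blank, same as disc_a, beside it.
- bar_a: Rectangular aluminium blank, 60 by 26 mm, 9 mm thick, about 38 g, lying in the front half of the pan. Origin: centre of its underside, x along its length.
- bar_b: The other rectangular blank, same as bar_a.
- barrel: The tumbler barrel, an open black rubber pot with ribs standing loose on the bench, 0.75 kg, 156 mm outside (161 mm over the ribs), 112 mm high, wall 6 mm, bottom 10 mm thick. Origin: centre of its underside; z up.
- barrel_mouth (a point): Centre of the barrel's mouth at the height of its rim, 112 mm above the bench; the mouth is 144 mm across.
- scale: The bench scale, fixed: white housing 190 mm (x) by 200 mm (y), 50 mm high, with a sloping keypad and display on its -x side reaching 140 mm from the middle. Origin: under the middle of the platform, at bench height; x away from the keypad, z up.
- platform_top (a point): Centre of the upper face of the scale's steel platform, 66 mm above the bench unloaded, axes as the scale. The platform is a shallow recess: flat floor 112 mm (x) by 100 mm (y) inside a rim 8 mm wide, 6 mm high. The pan's foot sits in it with 6 mm of play on every side, the pan's x along the platform's x (handle over the keypad).
- platform (a joint): How far the platform is pressed down, in m: 0 unloaded, about 0.0004 per newton (2.5 N per mm), stop at 0.008. The loaded pan presses it about 0.0013. It counts as overloaded when pressed more than 0.004 (about 10 N).
- barrel_lid: The barrel's black lid, 160 mm across, 36 mm high with its steel knob, lying on the bench. Bystander.
- hammer: Hammer, 220 mm, lying on the bench along its own x. Bystander.
- bench_block: Square steel bench block, 90 by 90 by 24 mm. Bystander.
- jar: Glass jar with steel cap, 64 mm across, 85 mm high. Bystander.
- graver: Graver with a mushroom wooden handle, 150 mm long, lying. Bystander.
- spool: Brass wire spool, 52 mm across, 60 mm high, standing. Bystander.
- calliper: Steel calliper, 200 mm long, 10 mm high, lying flat along its own x. Bystander.

How it is judged:
By the outcome, as a careful person would: the job done as asked, in the order asked, and still so for the second after the job is handed in, with the robot touching nothing.
It also fails if it takes over 67 s, if anything falls off the work surface, if the arm or the gripper's body presses on something with over 40 N, if the wrist force passes 120 N, or if a joint passes its speed limit or range.

## Working session

There is one attempt and no reset: what is moved stays moved. The work goes in short steps, Python scripts to look and compute and a shell command to move; the robot and the scene stay as the last step left them, time stands still between calls to the robot, and variables do not carry over. Pictures are saved under pics/ and viewed, at most 10 in all, crops included, and the job is handed in when it is done.

```bash
ls; mkdir -p pics
python3 - <<'E'
from bench import r, grab_frame, camera_info, finish_job
import cv2,numpy as np
print(r.get_state())
for n in("scene","top"):
    p,d=grab_frame(n); cv2.imwrite(f"pics/{n}0.png",p); np.save(f"pics/{n}0.npy",d); print(n,camera_info(n))
a=cv2.imread("pics/scene0.png")
E
```

```text
bench.py
pics
shift.py
{'time': 0.0, 'q': array([ 1.60461282e+00,  3.85538201e-01,  6.65824104e-03, -5.12590611e-04,
       -1.19401203e+00, -2.58618749e-01]), 'joint_velocities': array([ 6.24668837e-04,  5.99072178e-04, -7.07458079e-05, -9.44229730e-04,
        2.84351331e-04,  1.31746573e-03]), 'effort': array([ 1.39859912e-03, -3.90658915e+01,  1.87408483e+01,  4.21994403e+00,
        1.11012973e-02, -1.75497066e-04]), 'eef_pos': array([0.13915325, 0.6087011 , 0.22148136]), 'ee_rot': array([ 9.93678458e-01, -1.12258484e-01, -8.30101761e-05,  1.07135590e-03]), 'wrist_force': array([-0.40374257,  0.39620745,  1.50257744]), 'ft_torque': array([-0.01839796,  0.06356767, -0.02830929]), 'finger_force': 0.0, 'width': 1.0012738193506174}
scene {'fx': 431.60760754562494, 'fy': 431.60760754562494, 'cx': 256.0193009251349, 'cy': 190.56709304628058, 'rvec': array([ 2.38620803,  0.8774901 , -0.29802303]), 'tvec': array([-0.44266627, -0.22122494,  1.98197395])}
top {'fx': 396.8205702156723, 'fy': 396.8205702156723, 'cx': 250.6764460899391, 'cy': 193.87040468957542, 'rvec': array([ 2.19395899, -2.13210874,  0.12681032]), 'tvec': array([-0.03150533,  0.5456904 ,  1.3027777 ])}
```

View pics/top0.png

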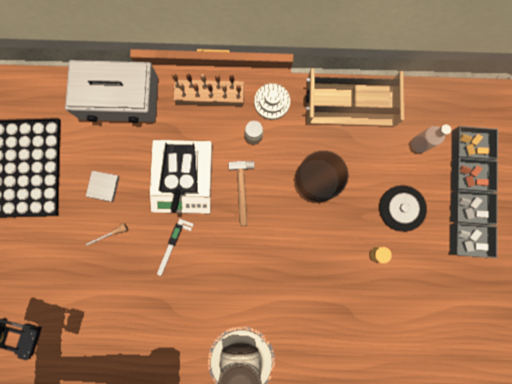

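View pics/scene0.png

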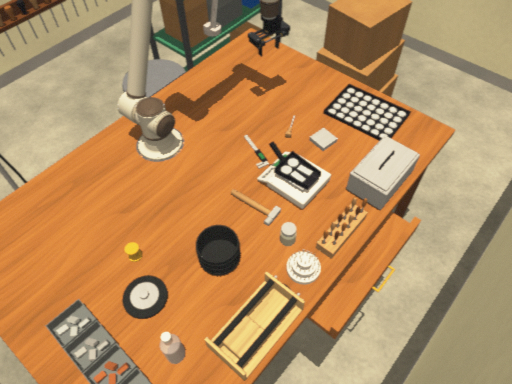

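Top view: the scale is at (181,177) with the pan's spout facing up in the image (+x) and its handle end at (177,208). The barrel is at (321,177), the hammer lies between them at (241,190), and the jar is at (254,131). The robot base is at (240,365).

```bash
cat > h.py <<'E'
import numpy as np,cv2
from scipy.spatial.transform import Rotation as R
from bench import r, grab_frame, camera_info, finish_job
def cloud(n,d):
    c=camera_info(n); v,u=np.mgrid[:384,:512]
    P=np.stack([(u-c['cx'])/c['fx']*d,(v-c['cy'])/c['fy']*d,d],-1)
    M=R.from_rotvec(c['rvec']).as_matrix()
    return (P-c['tvec'])@M   # world
def circ(p):
    A=np.c_[2*p,np.ones(len(p))]; s=np.linalg.lstsq(A,(p**2).sum(1),rcond=None)[0]
    return s[:2],np.sqrt(s[2]+s[:2]@s[:2])
E
python3 - <<'E'
from h import *
for n in("top","scene"):
    d=np.load(f"pics/{n}0.npy");p=cv2.imread(f"pics/{n}0.png").astype(int); W=cloud(n,d); W[d==0]=np.nan
    z=W[...,2];x=W[...,0];y=W[...,1]
    rim={"top":(321,177),"scene":(218,250)}[n]; sc={"top":(181,170),"scene":(298,175)}[n]
    c=W[rim[1]-2:rim[1]+3,rim[0]-2:rim[0]+3].reshape(-1,3).mean(0); s=W[sc[1],sc[0]]
    print(n,'table z',np.nanmedian(z[(abs(x-.4)<.1)&(abs(y)<.1)]),'barrel in',c,'scale',s)
    m=(z>.100)&(z<.125)&(np.hypot(x-c[0],y-c[1])<.13)
    print(' rim',m.sum(),circ(W[m][:,:2]),np.median(z[m]))
    near=(np.hypot(x-s[0],y-s[1])<.2)
    g=p.sum(-1)
    m=near&(z>.04)&(z<.058)&(g>450); pts=W[m][:,:2].astype(np.float32); rr=cv2.minAreaRect(pts*1000); print(' housing',m.sum(),rr)
    m=near&(z>.070)&(z<.2)
    print(' pan+ rect',m.sum(),cv2.minAreaRect((W[m][:,:2]*1000).astype(np.float32)))
    h=near&(z>.115)&(z<.2); 
    H=W[h]; print(' handle',h.sum(),H.mean(0),H.min(0),H.max(0))
    for lo in np.arange(.11,.17,.01):
        k=near&(z>lo)&(z<=lo+.01); 
        if k.any(): print('  ',round(lo,3),k.sum(),W[k].mean(0).round(4))
E
```

```text
top table z -0.0003080540296533544 barrel in [ 0.61433017 -0.25599266  0.00876694] scale [0.61123402 0.21204371 0.08742305]
 rim 348 (array([ 0.60845181, -0.24508887]), np.float64(0.07445809149333035)) 0.11078201053819949
 housing 1596 ((617.89404296875, 221.885498046875), (209.22604370117188, 200.23289489746094), 0.6484677195549011)
 pan+ rect 1850 ((587.5094604492188, 219.1519775390625), (229.09564208984375, 122.68793487548828), 0.3959693908691406)
 handle 126 [0.50046705 0.21694457 0.14355225] [0.47294621 0.20924886 0.11540798] [0.53275582 0.22818477 0.16599958]
   0.11 17 [0.5329 0.2193 0.1149]
   0.12 22 [0.518  0.217  0.1263]
   0.13 23 [0.5085 0.2156 0.1364]
   0.14 19 [0.5018 0.2175 0.1451]
   0.15 35 [0.4852 0.2161 0.1552]
   0.16 18 [0.4821 0.2186 0.1625]
scene table z -0.0017317674937215991 barrel in [nan nan nan] scale [0.63665772 0.20091182 0.08572074]
 rim 0 (array([0., 0.]), np.float64(0.0)) nan
 housing 722 ((626.06689453125, 221.32492065429688), (204.90304565429688, 201.3455810546875), 89.95797729492188)
 pan+ rect 1128 ((592.0630493164062, 219.39620971679688), (228.45811462402344, 124.9149398803711), 0.2706194818019867)
 handle 94 [0.50635105 0.21582164 0.13780327] [0.47786257 0.20707515 0.11562793] [0.53868844 0.22820108 0.16428172]
   0.11 20 [0.5276 0.2151 0.116 ]
   0.12 17 [0.5178 0.2159 0.125 ]
   0.13 19 [0.5103 0.2159 0.134 ]
   0.14 24 [0.4997 0.2153 0.1444]
   0.15 17 [0.4907 0.2182 0.1554]
   0.16 4 [0.4887 0.2125 0.1619]
  return _methods._mean(a, axis=axis, dtype=dtype,
  ret = ret.dtype.type(ret / rcount)
```

Run:
```python
from h import *
np.set_printoptions(suppress=True,linewidth=150)
d=np.load("pics/top0.npy");p=cv2.imread("pics/top0.png"); W=cloud("top",d)
for u in(178,183):
  print(u); [print(v,W[v,u].round(4),p[v,u]) for v in range(138,216,2)] if u==178 else [print(v,W[v,u].round(4),p[v,u]) for v in list(range(138,152))+list(range(180,195))]
print('row160');[print(u,W[160,u].round(4),p[160,u]) for u in range(150,214)]
a=cv2.imread("pics/scene0.png")[130:215,250:340]
b=p[130:220,140:225]
f=lambda i:cv2.resize(i,(400,430),interpolation=cv2.INTER_CUBIC)
cv2.imwrite("pics/c1.png",np.hstack([f(b),f(a)]))
```

```text
178
138 [0.7391 0.2435 0.0006] [ 70 115 185]
140 [0.7206 0.2346 0.0459] [150 182 223]
142 [0.7138 0.2343 0.0454] [233 249 254]
144 [0.6987 0.2274 0.0798] [141 160 172]
146 [0.6922 0.2273 0.079 ] [38 38 40]
148 [0.6856 0.227  0.0786] [43 43 47]
150 [0.6792 0.2269 0.0772] [46 44 50]
152 [0.6728 0.2268 0.0762] [41 40 45]
154 [0.6666 0.227  0.0736] [41 42 44]
156 [0.6592 0.226  0.0771] [43 43 45]
158 [0.653  0.2261 0.0747] [39 40 42]
160 [0.6464 0.2258 0.0745] [40 39 43]
162 [0.6393 0.225  0.0768] [45 48 50]
164 [0.6331 0.2252 0.0742] [44 47 50]
166 [0.6257 0.2241 0.0785] [44 46 49]
168 [0.6189 0.2236 0.0795] [47 48 52]
170 [0.6133 0.2243 0.0738] [42 45 48]
172 [0.6067 0.224  0.0736] [42 43 47]
174 [0.599  0.2225 0.0801] [45 46 49]
176 [0.5924 0.222  0.0807] [39 40 44]
178 [0.5864 0.2225 0.0766] [71 77 83]
180 [0.5796 0.2218 0.0783] [124 137 145]
182 [0.5733 0.2219 0.0764] [122 135 143]
184 [0.5668 0.2217 0.0757] [68 75 79]
186 [0.5597 0.2206 0.0799] [43 44 47]
188 [0.5537 0.2211 0.0752] [42 42 43]
190 [0.5441 0.2161 0.1007] [27 28 30]
192 [0.5367 0.2141 0.1097] [24 26 29]
194 [0.5295 0.
[... 3479 characters left out ...]

197 [0.6485 0.1637 0.0733] [167 187 200]
198 [0.653  0.1634 0.051 ] [217 237 244]
199 [0.6534 0.1603 0.0494] [234 249 252]
200 [0.6528 0.1565 0.0532] [234 248 251]
201 [0.6539 0.1538 0.0479] [232 247 250]
202 [0.6538 0.1503 0.049 ] [233 247 250]
203 [0.6538 0.1469 0.0495] [232 247 250]
204 [0.6538 0.1435 0.0501] [232 247 250]
205 [0.6535 0.1399 0.0518] [232 247 250]
206 [0.6533 0.1364 0.0535] [232 247 250]
207 [0.6549 0.1339 0.0461] [233 247 250]
208 [0.655  0.1306 0.0458] [234 249 252]
209 [0.6543 0.1268 0.0498] [228 245 252]
210 [0.6549 0.1237 0.0473] [187 214 229]
211 [0.6596 0.1228 0.0241] [118 139 164]
212 [0.6642 0.1216 0.0016] [ 83 122 190]
213 [ 0.6648  0.1184 -0.0006] [ 83 131 212]
```

View pics/c1.png

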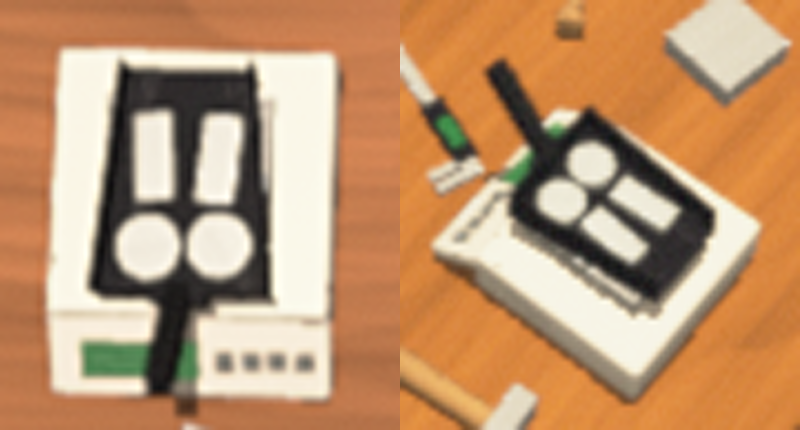

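The crop shows the pan inside its recess, with the two bars in front and the two discs abreast at the rear.

These rows can only turn the tool about its own vertical z. I'll check early what the arm does at the edge of its reach, in free space, because tilting depends on it.

```bash
python3 shift.py '[0.006, -0.04, 0, 0, 0.006, -0.04, 0, 0, 0.006, -0.04, 0, 0, 0.006, -0.04, 0, 0, 0.006, -0.04, 0, 0, 0.006, -0.04, 0, 0, 0.006, -0.04, 0, 0, 0.006, -0.04, 0, 0, 0.006, -0.04, 0, 0, 0, 0, 0, 0]'; python3 -c "
from h import *
s=r.get_state();print(s['q'].round(3),s['eef_pos'].round(4),R.from_quat(s['ee_rot']).as_matrix().round(3))"
```

```text
time: 0.93
eef_pos: [0.2531, 0.896, 0.194]
ee_rot: [0.994, -0.112, 0.0, 0.008]
wrist_force: [-1.1, 0.5, -10.6]
width: 1.003
finger_force: 0.0
[ 1.468e+00  1.140e+00  1.388e+00  1.000e-03 -1.835e+00 -1.230e-01] [0.2531 0.896  0.194 ] [[ 0.975 -0.223 -0.001]
 [-0.223 -0.975 -0.016]
 [ 0.003  0.015 -1.   ]]
```

```bash
python3 shift.py '[0, -0.04, 0, 0, 0, -0.04, 0, 0, 0, -0.04, 0, 0, 0, -0.04, 0, 0, 0, -0.04, 0, 0, 0, -0.04, 0, 0, 0, 0, 0, 0, 0, 0, 0, 0]'; python3 -c "
from h import *
s=r.get_state();print(s['q'].round(3),s['eef_pos'].round(4),R.from_quat(s['ee_rot']).as_matrix().round(3))"
```

```text
time: 1.6
eef_pos: [0.2592, 0.9621, 0.1736]
ee_rot: [0.99, -0.112, 0.017, -0.081]
wrist_force: [0.4, 0.3, -0.1]
width: 1.0
finger_force: 0.0
[ 1.48   1.181  1.407  0.038 -1.635 -0.128] [0.2592 0.9621 0.1736] [[ 0.975 -0.218  0.052]
 [-0.224 -0.962  0.157]
 [ 0.016 -0.165 -0.986]]
```

At the limit the tool leans outward and keeps its position. Next I'll check whether the lean persists once the arm is back within reach.

```bash
python3 shift.py '[0.01, 0.04, -0.01, 0, 0.01, 0.04, -0.01, 0, 0.01, 0.04, -0.01, 0, 0.01, 0.04, -0.01, 0, 0.01, 0.04, -0.01, 0, 0, 0, 0, 0]'
cat >> h.py <<'E'
def st():
    s=r.get_state();M=R.from_quat(s['ee_rot']).as_matrix();print('t',s['time'],'q',s['q'].round(3),'p',s['eef_pos'].round(4),'X',M[:,0].round(3),'Y',M[:,1].round(3),'Z',M[:,2].round(3),'w',round(s['width'],3),s['finger_force'],'F',s['wrist_force'].round(1));return s,M
E
python3 -c "
from h import *
st()"
```

```text
time: 2.1
eef_pos: [0.2627, 0.8054, 0.1879]
ee_rot: [0.991, -0.113, 0.017, -0.074]
wrist_force: [-1.1, 1.4, -0.5]
width: 0.997
finger_force: 0.0
t 2.1 q [ 1.458  0.722  0.485  0.036 -1.186 -0.125] p [0.2627 0.8054 0.1879] X [ 0.974 -0.226  0.017] Y [-0.221 -0.964 -0.15 ] Z [ 0.05   0.142 -0.989] w 0.997 0.0 F [-1.1  1.4 -0.5]
```

The lean persists, so reach limits can set the tool's tilt. The plan:

- Acquire about 28° of forward lean by reaching out at azimuth about -20°. This also cancels the sideways lean.
- Grip the handle with that lean.
- Turn about the tool's z, which pitches and rolls the pan towards one corner.

```bash
python3 shift.py '[0.027, 0.0295, -0.0106, 0, 0.027, 0.0295, -0.0106, 0, 0.027, 0.0295, -0.0106, 0, 0.027, 0.0295, -0.0106, 0, 0.027, 0.0295, -0.0106, 0, 0.027, 0.0295, -0.0106, 0, 0.027, 0.0295, -0.0106, 0, 0.027, 0.0295, -0.0106, 0, 0.027, 0.0295, -0.0106, 0, 0.027, 0.0295, -0.0106, 0, 0.027, 0.0295, -0.0106, 0, 0.027, 0.0295, -0.0106, 0]' && python3 shift.py '[0.027, 0.0295, -0.0106, 0, 0.027, 0.0295, -0.0106, 0, 0.027, 0.0295, -0.0106, 0, 0.027, 0.0295, -0.0106, 0, 0.027, 0.0295, -0.0106, 0, 0.027, 0.0295, -0.0106, 0, 0.027, 0.0295, -0.0106, 0, 0.027, 0.0295, -0.0106, 0, 0.027, 0.0295, -0.0106, 0, 0.027, 0.0295, -0.0106, 0, 0.027, 0.0295, -0.0106, 0, 0.027, 0.0295, -0.0106, 0]' && python3 shift.py '[0.027, 0.0295, -0.0106, 0, 0.027, 0.0295, -0.0106, 0, 0.027, 0.0295, -0.0106, 0, 0.027, 0.0295, -0.0106, 0, 0.027, 0.0295, -0.0106, 0, 0.027, 0.0295, -0.0106, 0]' >/dev/null; python3 -c "
from h import *
s,M=st()
for a in(-.33,-.4):print(M.T@np.array([np.cos(a),np.sin(a),0])*.04)"
```

```text
time: 3.1
eef_pos: [0.4951, 0.3829, 0.2637]
ee_rot: [0.99, -0.112, 0.018, -0.082]
wrist_force: [0.2, 0.7, 0.3]
width: 0.997
finger_force: 0.0
time: 4.1
eef_pos: [0.7265, -0.0505, 0.3365]
ee_rot: [0.99, -0.112, 0.019, -0.081]
wrist_force: [0.4, 0.5, -0.1]
width: 1.002
finger_force: 0.0
t 4.6 q [-0.166  0.934  1.408 -0.177 -2.002  1.433] p [ 0.8238 -0.2481  0.3618] X [ 0.974 -0.227  0.027] Y [-0.22  -0.962 -0.162] Z [ 0.062  0.152 -0.986] w 1.002 0.0 F [ 51.5 -50.9  52. ]
[0.03978129 0.0041583  0.00039699]
[ 3.94014501e-02  6.89361264e-03 -6.18948619e-05]
```

```bash
python3 shift.py '[0, 0, 0, 0, 0.01, 0.002, 0, 0, 0.02, 0.004, 0, 0, 0.02, 0.004, 0, 0, 0.02, 0.004, 0, 0, 0.02, 0.004, 0, 0]'; python3 -c "
from h import *
s,M=st()
for a in(-.33,-.4):print(M.T@np.array([np.cos(a),np.sin(a),0])*.04)"
```

```text
time: 5.1
eef_pos: [0.8543, -0.2636, 0.3311]
ee_rot: [0.99, -0.113, 0.049, -0.075]
wrist_force: [0.5, 0.7, -0.3]
width: 0.999
finger_force: 0.0
t 5.1 q [-0.176  0.973  1.408 -0.165 -1.913  1.455] p [ 0.8543 -0.2636  0.3311] X [ 0.969 -0.232  0.079] Y [-0.217 -0.963 -0.159] Z [ 0.113  0.137 -0.984] w 0.999 0.0 F [ 0.5  0.7 -0.3]
[0.03969278 0.00426044 0.0025163 ]
[0.03933035 0.00699593 0.00204457]
```

```bash
python3 shift.py '[0.02, 0.025, 0, 0, 0.02, 0.025, 0, 0, 0.025, 0.025, 0, 0, 0.025, 0.025, 0, 0, 0.025, 0.015, 0, 0, 0.025, 0.01, 0, 0, 0.025, 0.01, 0, 0, 0.025, 0.01, 0, 0]'; python3 -c "
from h import *
s,M=st()
for a in(-.33,-.4):print(M.T@np.array([np.cos(a),np.sin(a),0])*.04)"
```

```text
time: 5.77
eef_pos: [0.8781, -0.3878, 0.2634]
ee_rot: [0.986, -0.118, 0.105, -0.056]
wrist_force: [0.0, -0.1, 0.3]
width: 1.001
finger_force: 0.0
t 5.7667 q [-0.298  1.057  1.408 -0.149 -1.731  1.592] p [ 0.8781 -0.3878  0.2634] X [ 0.95  -0.245  0.195] Y [-0.222 -0.966 -0.136] Z [ 0.221  0.086 -0.971] w 1.001 0.0 F [ 0.  -0.1  0.3]
[0.03911846 0.00412823 0.00725971]
[0.03881101 0.00687492 0.00681475]
```

```bash
python3 shift.py '[0.03, 0.004, -0.005, 0, 0.03, 0.004, -0.005, 0, 0.03, 0.004, -0.005, 0, 0.03, 0.004, -0.005, 0, 0.03, 0.004, -0.005, 0, 0.03, 0.004, -0.005, 0]'; python3 -c "
from h import *
s,M=st()
for a in(-.33,-.4):print(M.T@np.array([np.cos(a),np.sin(a),0])*.04)"
```

```text
time: 6.27
eef_pos: [0.913, -0.3967, 0.2733]
ee_rot: [0.979, -0.123, 0.161, -0.036]
wrist_force: [-0.3, -0.0, 0.0]
width: 1.0
finger_force: 0.0
t 6.2667 q [-0.288  1.059  1.408 -0.122 -1.61   1.584] p [ 0.913  -0.3967  0.2733] X [ 0.918 -0.253  0.306] Y [-0.23  -0.967 -0.11 ] Z [ 0.324  0.031 -0.946] w 1.0 0.0 F [-0.3 -0.   0. ]
[0.03800886 0.00384584 0.01185478]
[0.0377526  0.00660413 0.01145106]
```

```bash
python3 shift.py '[0.03, -0.015, -0.005, 0, 0.03, -0.02, -0.005, 0, 0.03, -0.02, -0.005, 0, 0.03, -0.02, -0.005, 0, 0.03, -0.02, -0.005, 0, 0.03, -0.015, -0.005, 0, 0.03, -0.01, -0.005, 0, 0.03, -0.01, -0.005, 0]'; python3 -c "
from h import *
s,M=st()
for a in(-.33,-.4):print(M.T@np.array([np.cos(a),np.sin(a),0])*.04)"
```

```text
time: 6.93
eef_pos: [0.9892, -0.2717, 0.3316]
ee_rot: [0.964, -0.127, 0.231, -0.018]
wrist_force: [-0.4, -0.6, -0.4]
width: 1.0
finger_force: 0.0
t 6.9333 q [-0.121  1.027  1.407 -0.03  -1.484  1.425] p [ 0.9892 -0.2717  0.3316] X [ 0.861 -0.253  0.441] Y [-0.237 -0.967 -0.093] Z [ 0.45  -0.024 -0.892] w 1.0 0.0 F [-0.4 -0.6 -0.4]
[0.03585566 0.00358254 0.01736481]
[0.03565705 0.0063481  0.0169787 ]
```

Run:
```python
from h import *
W=cloud("top",np.load("pics/top0.npy"))
for n,(a,b,c,d) in dict(toolbox=(65,160,58,125),rack=(170,245,70,105),white=(252,292,80,120)).items(): 
    w=W[c:d,a:b].reshape(-1,3); w=w[(w[:,2]>.03)&(w[:,2]<.6)]; print(n,np.percentile(w,[2,50,98],axis=0).round(3).tolist())
s,M=st()
t=np.array([.85,.47,.38]);print('to',M.T@(t-s['eef_pos']), M.T@np.array([.85,.5,0.05]))
```

```text
toolbox [[0.79, 0.325, 0.041], [0.861, 0.447, 0.123], [0.958, 0.583, 0.131]]
rack [[0.862, 0.025, 0.035], [0.891, 0.142, 0.045], [0.934, 0.254, 0.132]]
white [[0.834, -0.124, 0.033], [0.87, -0.078, 0.05], [0.923, -0.035, 0.092]]
t 6.9333 q [-0.121  1.027  1.407 -0.03  -1.484  1.425] p [ 0.9892 -0.2717  0.3316] X [ 0.861 -0.253  0.441] Y [-0.237 -0.967 -0.093] Z [ 0.45  -0.024 -0.892] w 1.0 0.0 F [-0.4 -0.6 -0.4]
to [-0.28611926 -0.68892947 -0.12404887] [ 0.62730284 -0.68933499  0.32604971]
```

```bash
python3 shift.py '[-0.0151, -0.0363, -0.0065, 0, -0.0151, -0.0363, -0.0065, 0, -0.0151, -0.0363, -0.0065, 0, -0.0151, -0.0363, -0.0065, 0, -0.0151, -0.0363, -0.0065, 0, -0.0151, -0.0363, -0.0065, 0, -0.0151, -0.0363, -0.0065, 0, -0.0151, -0.0363, -0.0065, 0, -0.0151, -0.0363, -0.0065, 0, -0.0151, -0.0363, -0.0065, 0, -0.0151, -0.0363, -0.0065, 0, -0.0151, -0.0363, -0.0065, 0]' >/dev/null; python3 shift.py '[-0.0151, -0.0363, -0.0065, 0, -0.0151, -0.0363, -0.0065, 0, -0.0151, -0.0363, -0.0065, 0, -0.0151, -0.0363, -0.0065, 0, -0.0151, -0.0363, -0.0065, 0, -0.0151, -0.0363, -0.0065, 0, -0.005, -0.02, -0.002, 0]'>/dev/null; python3 -c "
from h import *
st()"
```

```text
t 8.5167 q [ 0.743  0.871  1.055  0.33  -1.422  0.575] p [0.857  0.4484 0.3788] X [ 0.862 -0.251  0.441] Y [-0.234 -0.968 -0.094] Z [ 0.45  -0.022 -0.893] w 1.002 0.0 F [0.1 1.5 0.4]
```

```bash
python3 shift.py '[0.012, -0.014, 0.004, 0, 0.012, -0.014, 0.004, 0, 0.012, -0.014, 0.004, 0, 0.012, -0.014, 0.004, 0, 0.012, -0.014, 0.004, 0, 0.012, -0.014, 0.004, 0, 0.012, -0.014, 0.004, 0, 0.012, -0.014, 0.004, 0]'>/dev/null; python3 -c "
from h import *
st()"
```

```text
t 9.1833 q [ 0.737  1.065  1.408  0.346 -1.491  0.625] p [0.9058 0.4792 0.3643] X [ 0.83  -0.256  0.496] Y [-0.213 -0.967 -0.141] Z [ 0.516  0.011 -0.857] w 0.998 0.0 F [0.1 0.4 0.9]
```

```bash
cat >> h.py <<'E'
def turned(M,a): return M@R.from_rotvec([0,0,a]).as_matrix()
def turn_to(M,ydes):
    v=M.T@ydes; return np.arctan2(-v[0],v[1])   # turn about z bringing Y to ydes
E
python3 - <<'E'
from h import *
s,M=st()
yaw=np.radians(1.2); Rz=R.from_rotvec([0,0,yaw]).as_matrix()
O=np.array([.619,.2195,.0647]); G=O+Rz@np.array([-.122,0,.070])
a=turn_to(M,-Rz[:,1]); N=turned(M,a); print('turn',a,N.round(3).tolist(),'G',G)
T=G+.019*N[:,2]; P=T-.09*N[:,2]
print('TCP',T,'pre',P,'d in turned axes',N.T@(P-s['eef_pos']))
E
```

```text
t 9.1833 q [ 0.737  1.065  1.408  0.346 -1.491  0.625] p [0.9058 0.4792 0.3643] X [ 0.83  -0.256  0.496] Y [-0.213 -0.967 -0.141] Z [ 0.516  0.011 -0.857] w 0.998 0.0 F [0.1 0.4 0.9]
turn -0.27650359574568195 [[0.856, 0.021, 0.516], [0.018, -1.0, 0.011], [0.516, -0.001, -0.857]] G [0.49702676 0.21694502 0.1347    ]
TCP [0.50682664 0.21716235 0.11842379] pre [0.46040615 0.21613292 0.19552164] d in turned axes [-0.4732348   0.25363938 -0.08818989]
```

```bash
python3 shift.py '[0, 0, -0.005, -0.0922, 0, 0, -0.005, -0.0922, 0, 0, 0, -0.0921, -0.034, 0.018, -0.006, 0, -0.034, 0.018, -0.006, 0, -0.034, 0.018, -0.006, 0, -0.034, 0.018, -0.006, 0, -0.034, 0.018, -0.006, 0, -0.034, 0.018, -0.006, 0, -0.034, 0.018, -0.006, 0, -0.034, 0.018, -0.006, 0]' 1.0 >/dev/null; python3 shift.py '[-0.034, 0.018, -0.006, 0, -0.034, 0.018, -0.006, 0, -0.034, 0.018, -0.006, 0, -0.03, 0.018, -0.006, 0, -0.03, 0.018, -0.006, 0, 0, 0, 0, 0]'>/dev/null
python3 - <<'E'
from h import *
s,M=st()
T=np.array([.50683,.21716,.11842]);P=T-.09*M[:,2]
print(M.T@(P-s['eef_pos']),M.T@(T-s['eef_pos']))
p,d=grab_frame("scene"); cv2.imwrite("pics/s1.png",cv2.resize(p[90:230,200:360],(800,700))[:600])
E
```

```text
t 10.6 q [ 0.834  0.168 -0.597  0.783 -0.57   0.132] p [0.5614 0.2764 0.2435] X [0.859 0.018 0.512] Y [ 0.014 -1.     0.011] Z [ 0.512 -0.003 -0.859] w 1.005 0.0 F [ 0.4 -0.8 -1.7]
[-0.11191628  0.05705714 -0.01032959] [-0.11191628  0.05705714  0.07967041]
```

```bash
python3 shift.py '[-0.02, 0.0095, -0.002, 0, -0.02, 0.0095, -0.002, 0, -0.02, 0.0095, -0.002, 0, -0.02, 0.0095, -0.002, 0, -0.02, 0.0095, -0.002, 0, -0.012, 0.0095, 0, 0, 0, 0, 0, 0]'>/dev/null
python3 - <<'E'
from h import *
s,M=st()
T=np.array([.50683,.21716,.11842])
print(M.T@(T-s['eef_pos']))
E
```

```text
t 11.2333 q [ 0.823  0.026 -0.933  1.084 -0.441 -0.198] p [0.467  0.2234 0.199 ] X [0.855 0.016 0.519] Y [ 0.016 -1.     0.005] Z [ 0.519  0.004 -0.855] w 0.996 0.0 F [-0.4 -0.4  0.4]
[-0.00788836  0.00652334  0.08952299]
```

```bash
python3 shift.py '[-0.004, 0.003, 0.015, 0, -0.004, 0.003, 0.015, 0, 0, 0, 0.015, 0, 0, 0, 0.01, 0, 0, 0, 0, 0]'>/dev/null
python3 - <<'E'
from h import *
s,M=st()
T=np.array([.50683,.21716,.11842])
print(M.T@(T-s['eef_pos']))
f=lambda n,a,b,c,d:cv2.resize(grab_frame(n)[0][c:d,a:b],(400,500),interpolation=cv2.INTER_CUBIC)
cv2.imwrite("pics/s2.png",np.hstack([f("scene",250,330,110,210),f("top",140,220,140,240)]))
E
```

```text
t 11.65 q [ 0.522  0.128 -0.995  1.71  -0.262 -0.585] p [0.4925 0.2179 0.1473] X [0.855 0.016 0.519] Y [ 0.015 -1.     0.007] Z [ 0.519  0.002 -0.855] w 1.0 0.0 F [ 0.8 -1.3  0.1]
[-0.00274686  0.00073715  0.03212182]
```

View pics/s2.png

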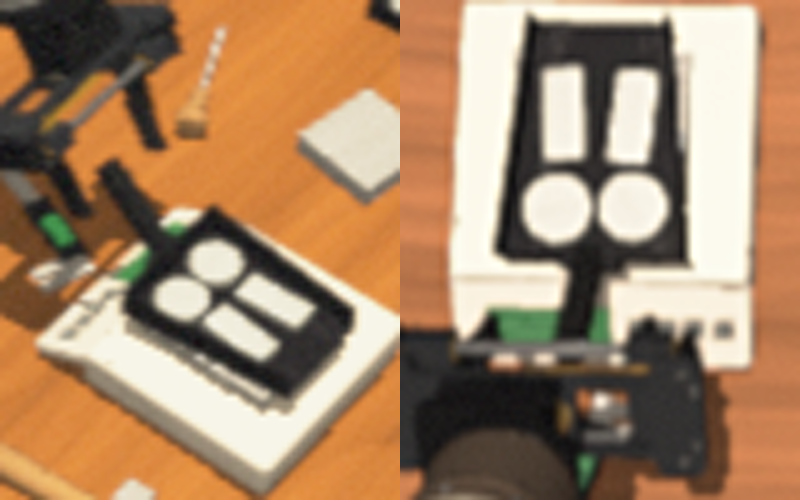

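```bash
python3 shift.py '[-0.002, 0.001, 0.006, 0, 0, 0, 0.006, 0, 0, 0, 0, 0]'>/dev/null
python3 - <<'E'
from h import *
s,M=st()
T=np.array([.50683,.21716,.11842])
print(M.T@(T-s['eef_pos']))
E
```

```text
t 12.0 q [ 0.448  0.148 -0.996  1.887 -0.236 -0.697] p [0.4947 0.2174 0.1362] X [0.855 0.017 0.519] Y [ 0.016 -1.     0.006] Z [ 0.519  0.003 -0.855] w 1.0 0.0 F [ 0.5 -0.5 -0.4]
[0.00110514 0.0002931  0.02152261]
```

```bash
cat > kin.py <<'E'
import numpy as np
from scipy.optimize import least_squares
from scipy.spatial.transform import Rotation as R
def fk(q,k):
    h,a1,L1,a3,L2,Lt,c=k
    A=R.from_euler('z',q[0]); B=A*R.from_euler('y',q[1]); C=B*R.from_euler('y',-q[2]); 
    D=C*R.from_euler('x',q[3])*R.from_euler('y',-q[4])
    p=A.apply([a1,0,h])+B.apply([0,0,L1])+C.apply([L2,0,a3])+D.apply([Lt,0,0])
    E=D*R.from_euler('x',-q[5]+c)   # tool: z=local x
    M=E.as_matrix()
    return p,np.c_[M[:,1],M[:,2],M[:,0]]
D=[([1.60461282,.385538201,.00665824,-.000512590,-1.19401203,-.258618749],[.13915325,.6087011,.22148136],[.975,-.223,0]),
([1.458,.722,.485,.036,-1.186,-.125],[.2627,.8054,.1879],[.974,-.226,.017]),
([1.48,1.181,1.407,.038,-1.635,-.128],[.2592,.9621,.1736],[.975,-.224,.016]),
([-.166,.934,1.408,-.177,-2.002,1.433],[.8238,-.2481,.3618],[.974,-.227,.027]),
([-.298,1.057,1.408,-.149,-1.731,1.592],[.8781,-.3878,.2634],[.95,-.245,.195]),
([-.121,1.027,1.407,-.03,-1.484,1.425],[.9892,-.2717,.3316],[.861,-.253,.441]),
([.743,.871,1.055,.33,-1.422,.575],[.857,.4484,.3788],[.862,-.251,.441]),
([.834,.168,-.597,.783,-.57,.132],[.5614,.2764,.2435],[.859,.018,.512]),
([.823,.026,-.933,1.084,-.441,-.198],[.467,.2234,.199],[.855,.016,.519]),
([.522,.128,-.995,1.71,-.262,-.585],[.4925,.2179,.1473],[.855,.016,.519]),
([.448,.148,-.996,1.887,-.236,-.697],[.4947,.2174,.1362],[.855,.017,.519])]
def fit():
    def res(k):
        o=[]
        for q,p,x in D:
            P,M=fk(q,k); o+=list(P-p)+list((M[:,0]-x)*.1)
        return o
    best=None
    for c in(0,1.57,3.14,-1.57):
        s=least_squares(res,[.4,0,.45,.04,.45,.3,c])
        if best is None or s.cost<best.cost: best=s
    return best
if __name__=="__main__":
    s=fit(); print(s.x.round(4).tolist(),np.abs(s.fun).max()); print(np.array(s.fun).reshape(-1,6).round(3))
E
python3 kin.py
```

```text
[-0.1958, 0.3879, 0.4179, 0.0136, 0.2436, -0.177, 2.923] 0.1810215529622055
[[-0.166  0.168  0.069  0.002  0.022  0.   ]
 [-0.158  0.066  0.061  0.003  0.02  -0.004]
 [-0.164  0.014  0.032  0.002  0.023 -0.004]
 [ 0.096  0.123 -0.011  0.001  0.007  0.001]
 [ 0.031  0.136  0.015  0.003  0.016 -0.004]
 [-0.108  0.17  -0.05   0.003  0.022  0.001]
 [-0.164  0.111 -0.09   0.014  0.022 -0.044]
 [-0.12   0.11  -0.034 -0.034 -0.074 -0.097]
 [-0.087  0.088 -0.017 -0.098 -0.087 -0.103]
 [-0.054 -0.018  0.009 -0.181 -0.002 -0.081]
 [-0.045 -0.045  0.017 -0.178  0.032 -0.071]]
```

```bash
python3 - <<'E'
t=open('kin.py').read()
t=t.replace("h,a1,L1,a3,L2,Lt,c=k","h,a1,L1,a3,L2,Lt,c,d,q10=k; s4,s6=SG").replace("q[0])","q[0]+q10)").replace("q[3])*","s4*q[3])*").replace("-q[5]+c","s6*q[5]+c").replace("[a1,0,h]","[a1,d,h]")
t=t.replace("def fk","SG=(1,-1)\ndef fk",1)
t=t.replace("    for c in(0,1.57,3.14,-1.57):\n        s=least_squares(res,[.4,0,.45,.04,.45,.3,c])","    global SG\n    for c,a,b,d in[(c,a,b,d) for c in(0,1.57,3.14,-1.57) for a in(1,-1) for b in(1,-1) for d in(0,-.16)]:\n        SG=(a,b); s=least_squares(res,[.4,0,.45,.04,.45,.3,c,d,0]); s.sg=SG")
t=t.replace("best=s\n","best=s\n    SG=best.sg\n").replace("print(s.x","print(s.sg,s.x")
open('kin.py','w').write(t)
E
python3 kin.py
```

```text
(-1, -1) [0.2371, 0.1771, 0.4761, 0.0099, 0.3207, 0.3189, 2.885, 0.1035, -0.2782] 0.09424262158214042
[[-0.081  0.054  0.028 -0.001 -0.002 -0.   ]
 [-0.024  0.018  0.026 -0.001 -0.002  0.004]
 [ 0.009 -0.016  0.011 -0.001 -0.002  0.004]
 [ 0.012  0.021 -0.001 -0.001 -0.002  0.004]
 [-0.001 -0.003  0.017 -0.001 -0.002  0.003]
 [-0.004 -0.021 -0.005 -0.     0.001  0.001]
 [-0.003 -0.019 -0.051 -0.     0.001  0.001]
 [-0.039  0.027 -0.026  0.001  0.001 -0.002]
 [-0.035  0.019 -0.015  0.001  0.002 -0.002]
 [ 0.016 -0.069  0.005  0.001  0.002 -0.002]
 [ 0.031 -0.094  0.011  0.001  0.002 -0.002]]
```

```bash
cat > kin.py <<'E'
import numpy as np
from scipy.optimize import least_squares
from scipy.spatial.transform import Rotation as R
D=__import__('re') and None
K=None
def chain(q,k):
    c,q10,c2,c5=k[:4]
    A=R.from_euler('z',q[0]+q10); B=A*R.from_euler('y',q[1]); C=B*R.from_euler('y',-q[2]+c2)
    Dm=C*R.from_euler('x',-q[3])*R.from_euler('y',-q[4]+c5); E=Dm*R.from_euler('x',-q[5]+c)
    return A,B,C,Dm,E
def fk(q,k):
    A,B,C,Dm,E=chain(q,k); t=k[4:]
    p=np.array([0,0,t[0]])+A.apply([t[1],t[2],0])+B.apply([t[3],0,t[4]])+C.apply([t[5],0,t[6]])+Dm.apply([t[7],0,t[8]])
    M=E.as_matrix(); return p,np.c_[M[:,1],M[:,2],M[:,0]]
def fit(D):
    res=lambda k:np.concatenate([np.r_[(lambda P:np.r_[P[0]-p,(P[1][:,0]-x)*.3])(fk(q,k))] for q,p,x in D])
    return least_squares(res,[2.885,-.26,0,0,.4,0,0,0,.45,.45,.04,.3,0])
E
cat > data.py <<'E'
D=[([1.60461282,.385538201,.00665824,-.000512590,-1.19401203,-.258618749],[.13915325,.6087011,.22148136],[.975,-.223,0]),
([1.458,.722,.485,.036,-1.186,-.125],[.2627,.8054,.1879],[.974,-.226,.017]),
([1.48,1.181,1.407,.038,-1.635,-.128],[.2592,.9621,.1736],[.975,-.224,.016]),
([-.166,.934,1.408,-.177,-2.002,1.433],[.8238,-.2481,.3618],[.974,-.227,.027]),
([-.298,1.057,1.408,-.149,-1.731,1.592],[.8781,-.3878,.2634],[.95,-.245,.195]),
([-.121,1.027,1.407,-.03,-1.484,1.425],[.9892,-.2717,.3316],[.861,-.253,.441]),
([.743,.871,1.055,.33,-1.422,.575],[.857,.4484,.3788],[.862,-.251,.441]),
([.834,.168,-.597,.783,-.57,.132],[.5614,.2764,.2435],[.859,.018,.512]),
([.823,.026,-.933,1.084,-.441,-.198],[.467,.2234,.199],[.855,.016,.519]),
([.522,.128,-.995,1.71,-.262,-.585],[.4925,.2179,.1473],[.855,.016,.519]),
([.448,.148,-.996,1.887,-.236,-.697],[.4947,.2174,.1362],[.855,.017,.519])]
E
python3 - <<'E'
from kin import *; from data import D
s=fit(D);print(s.x.round(4).tolist());print(s.fun.reshape(-1,6).round(4))
E
```

```text
[2.9792, -0.1746, -0.0099, 0.0249, 0.247, 0.2007, 0.0014, -0.0575, 0.4569, 0.2351, 0.0295, 0.3909, 0.1097]
[[-0.0492  0.0373  0.0205 -0.0009 -0.0036  0.0003]
 [-0.0102  0.0124  0.0431 -0.0012 -0.0041  0.0069]
 [ 0.0134 -0.0114  0.0135 -0.0014 -0.0041  0.0078]
 [-0.0025  0.0331 -0.0436 -0.0009 -0.0028  0.0032]
 [-0.      0.0079  0.0074 -0.0008 -0.0019  0.0013]
 [ 0.0071 -0.0182  0.0141  0.0011  0.0015 -0.0012]
 [ 0.0172 -0.0323 -0.0365  0.0001  0.0009  0.    ]
 [-0.0089  0.0393 -0.0063  0.0013  0.0022 -0.0023]
 [-0.0131  0.0363 -0.0128 -0.0001  0.0029 -0.0001]
 [-0.0094 -0.0471 -0.0015 -0.0017  0.0035  0.0025]
 [-0.0077 -0.0742  0.0021 -0.0022  0.0038  0.0032]]
```

```bash
cat > kin.py <<'E'
import numpy as np
from scipy.optimize import least_squares
from scipy.spatial.transform import Rotation as R
# product of exponentials: joint axes w_i, points p_i at q=0; home pose M0,t0
def fk(q,k):
    k=np.asarray(k); w=k[:18].reshape(6,3); p=k[18:36].reshape(6,3); t=k[36:39]; M=R.from_rotvec(k[39:42])
    for i in range(5,-1,-1):
        Ri=R.from_rotvec(w[i]/np.linalg.norm(w[i])*q[i]); t=Ri.apply(t-p[i])+p[i]; M=Ri*M
    return t,M.as_matrix()
def fit(D,k0,reg=1e-4):
    def res(k):
        o=[]
        for q,p,x in D:
            P,M=fk(q,k); o+=list(P-p)+list((M[:,0]-x)*.3)
        return np.r_[o,(k-k0)*reg]
    return least_squares(res,k0,max_nfev=400)
E
python3 - <<'E'
from kin import *; from data import D
n=len(D)*6; B=[]
for s4 in(1,-1):
  for s6 in(1,-1):
    for d in(-.16,0):
      w=[[0,0,1],[0,1,0],[0,-1,0],[s4,0,0],[0,-1,0],[s6,0,0]]
      p=[[0,0,.4],[0,d,.4],[0,d,.85],[0,d,.87],[.45,d,.87],[.45,d,.87]]
      for az in(0,1.57,3.14,-1.57):
        M=R.from_matrix([[0,0,1],[0,-1,0],[1,0,0]])*R.from_euler('z',az)
        k0=np.r_[np.ravel(w),np.ravel(p),[.75,d,.87],M.as_rotvec()]
        s=fit(D,k0); B.append((np.abs(s.fun[:n]).max(),s4,s6,d,az,s))
B.sort(key=lambda b:b[0])
for b in B[:4]: print(b[:5])
k=B[0][5].x; np.save('k.npy',k); print(k[:18].reshape(6,3).round(3));print(k[18:].reshape(-1,3).round(3)); print(B[0][5].fun[:n].reshape(-1,6).round(4))
E
```

```text
(np.float64(0.00030620331305303283), 1, -1, -0.16, -1.57)
(np.float64(0.0003062094634922463), 1, 1, -0.16, -1.57)
(np.float64(0.00030621254396340225), 1, 1, 0, -1.57)
(np.float64(0.0003062152566385423), -1, -1, -0.16, -1.57)
[[ 2.000e-03  0.000e+00  1.152e+00]
 [ 2.000e-03  1.098e+00  3.000e-03]
 [-3.000e-03 -1.113e+00 -1.000e-03]
 [-0.000e+00  0.000e+00  0.000e+00]
 [-3.000e-03 -1.214e+00  0.000e+00]
 [-1.620e+00  5.000e-03  2.000e-03]]
[[-1.00e-03  2.00e-03  5.65e-01]
 [-1.00e-03 -1.78e-01  1.61e-01]
 [-1.00e-03 -2.11e-01  7.26e-01]
 [ 3.46e-01  2.00e-03  7.25e-01]
 [ 4.22e-01 -7.00e-02  7.26e-01]
 [ 5.92e-01 -1.58e-01  7.25e-01]
 [ 7.29e-01 -1.61e-01  7.23e-01]
 [-3.77e-01  3.88e-01  4.67e+00]]
[[ 0.0003 -0.0001  0.0001 -0.0001 -0.      0.    ]
 [-0.0003  0.0001 -0.0001  0.      0.     -0.0001]
 [ 0.0001 -0.     -0.     -0.0001  0.0001  0.0001]
 [ 0.0001  0.0002  0.     -0.0001  0.0001  0.    ]
 [-0.0001 -0.      0.     -0.0001  0.     -0.0001]
 [ 0.0001 -0.0002 -0.     -0.0001 -0.0001  0.0001]
 [-0.0001  0.      0.0001 -0.0001  0.0001  0.    ]
 [-0.0001 -0.0001 -0.0002 -0.     -0.0002 -0.    ]
 [ 0.0001  0.0002  0.0001 -0.     -0.     -0.0001]
 [-0.0001  0.0001 -0.0001 -0.0001  0.     -0.0001]
 [ 0.     -0.0002  0.0001 -0.0001  0.0001  0.    ]]
```

```bash
cat > plan.py <<'E'
from kin import *
k=np.load('k.npy')
lo=np.array([-3.14,-1.21,-1.07,-3.16,-2.99,-3.1])+.01; hi=np.array([3.14,2.06,1.41,2.05,-.16,3.1])-.01
def ik(q0,p,M,reg=1e-3):
    f=lambda q:(lambda P:np.r_[(P[0]-p)*5,R.from_matrix(P[1]@M.T).as_rotvec(),reg*(q-q0)])(fk(q,k))
    s=least_squares(f,np.clip(q0,lo+1e-4,hi-1e-4),bounds=(lo,hi),xtol=1e-10,ftol=1e-10,gtol=1e-10)
    P,N=fk(s.x,k); return s.x,np.linalg.norm(P-p)*1e3,np.degrees(R.from_matrix(N@M.T).magnitude())
# grasp relation: pan frame -> tool
Gp=np.array([-.122,0,.070]); LIP=np.array([.080,0,.013])
E
python3 - <<'E'
from plan import *
np.set_printoptions(suppress=True,precision=3)
print('axis4',k[9:12]/np.linalg.norm(k[9:12]))
q=np.array([.448,.148,-.996,1.887,-.236,-.697])
M=np.c_[[.855,.017,.519],[.016,-1,.006],[.519,.003,-.855]];M=R.from_matrix(M).as_matrix()
p0=np.array([.4947,.2174,.1362]);T=np.array([.50683,.21716,.11842])
for f in(0,.33,.66,1,):
    q1,e,a=ik(q,p0+f*(T-p0),M); print('grasp',f,q1,e,a)
rng=np.random.default_rng(0)
print('other branches')
S=[]
for i in range(60):
    x,e,a=ik(rng.uniform(lo,hi),T,M,0)
    if e<.5 and a<.2 and not any(np.abs(x-y).max()<.05 for y in S): S.append(x);print(x)
E
```

```text
axis4 [-1.     0.003  0.   ]
grasp 0 [ 0.965  1.032 -0.172  0.595 -2.028 -0.351] 0.00025752828605978196 0.00016183433394061062
grasp 0.33 [ 0.96   1.044 -0.163  0.6   -2.025 -0.351] 0.0002585792208250698 0.00016329474078674076
grasp 0.66 [ 0.955  1.055 -0.154  0.605 -2.022 -0.351] 0.00025974024922773145 0.00016477945276672506
grasp 1 [ 0.949  1.067 -0.145  0.61  -2.019 -0.351] 0.000261053861861775 0.00016633546267463042
other branches
[ 0.949  1.067 -0.145  0.61  -2.019 -0.351]
```

```bash
python3 - <<'E'
from kin import *; from data import D
import kin
Z=[[0.0002,-.002,-1],[.05,.142,-.989],[.052,.157,-.986],[.062,.152,-.986],[.221,.086,-.971],[.45,-.024,-.892],[.45,-.022,-.893],[.512,-.003,-.859],[.519,.004,-.855],[.519,.002,-.855],[.519,.003,-.855]]
k0=np.load('k.npy')
for i in(0,1,3,4,5,2): k0[3*i:3*i+3]/=np.linalg.norm(k0[3*i:3*i+3])
def res(k):
    o=[]
    for (q,p,x),z in zip(D,Z):
        P,M=fk(q,k); o+=list(P-p)+list((M[:,0]-x)*.3)+list((M[:,2]-z)*.3)
    return np.r_[o,(k-k0)[:39]*1e-4]
best=None
for a in(0,1.57,3.14,-1.57):
    k1=k0.copy(); k1[39:42]=(R.from_rotvec(k0[39:42])*R.from_euler('x',a)).as_rotvec()
    s=least_squares(res,k1)
    if best is None or s.cost<best.cost: best=s
print(np.abs(best.fun[:99]).max()); np.save('k.npy',best.x)
E
python3 - <<'E'
from plan import *
np.set_printoptions(suppress=True,precision=3)
q=np.array([.448,.148,-.996,1.887,-.236,-.697])
M=np.c_[[.855,.017,.519],[.016,-1,.006],[.519,.003,-.855]];M=R.from_matrix(M).as_matrix()
p0=np.array([.4947,.2174,.1362]);T=np.array([.50683,.21716,.11842])
for f in(0,.33,.66,1,):
    q1,e,a=ik(q,p0+f*(T-p0),M); print('grasp',f,q1,e,a); 
print('other branches')
rng=np.random.default_rng(0);S=[]
for i in range(80):
    x,e,a=ik(rng.uniform(lo,hi),T,M,0)
    if e<.5 and a<.2 and not any(np.abs(x-y).max()<.05 for y in S): S.append(x);print(x)
# pour: pan pose at grasp
yaw=np.radians(1.2); P0=R.from_euler('z',yaw).as_matrix(); tp=P0.T@M   # tool in pan frame
for sg in(1,-1):
  for L in([.608,-.245,.16],[.625,-.245,.16]):
    print('pour',sg,L)
    for st in range(2):
      qq=q if st==0 else np.array([-.2,.5,0,0,-1,1.5])
      for ps in range(0,181,30):
        Rt=M@R.from_euler('z',sg*np.radians(ps)).as_matrix(); Rp=Rt@tp.T
        tcp=np.array(L)+Rp@(Gp-LIP)+.019*Rt[:,2]
        qq,e,a=ik(qq,tcp,Rt); print(ps,qq,round(e,2),round(a,2),tcp.round(3),'up in pan',Rp[2].round(2))
E
```

```text
0.00033795463433466955
grasp 0 [ 0.447  0.148 -0.996  1.889 -0.235 -0.698] 1.8469604932436048e-06 1.4340143473968648e-06
grasp 0.33 [ 0.409  0.164 -0.988  1.978 -0.223 -0.755] 9.522813224218594e-05 7.506964422107164e-05
grasp 0.66 [ 0.384  0.179 -0.98   2.04  -0.217 -0.795] 0.16777812681613735 0.1367517006525965
grasp 1 [ 0.383  0.196 -0.973  2.04  -0.221 -0.796] 0.7599396021001311 0.6236930032698538
other branches
pour 1 [0.608, -0.245, 0.16]
0 [-0.342 -0.015 -0.552 -0.35  -0.542  2.187] 0.0 0.0 [ 0.416 -0.249  0.201] up in pan [-0.  0.  1.]
30 [-0.069 -0.099 -0.698 -0.096 -0.43   1.211] 0.0 0.0 [ 0.431 -0.177  0.21 ] up in pan [-0.06  0.26  0.96]
60 [ 0.11  -0.102 -0.706  0.126 -0.426  0.332] 0.0 0.0 [ 0.474 -0.123  0.237] up in pan [-0.22  0.45  0.87]
90 [ 0.148 -0.035 -0.551  0.143 -0.517 -0.234] 0.0 0.0 [ 0.535 -0.102  0.273] up in pan [-0.44  0.53  0.73]
120 [ 0.087  0.059 -0.329  0.065 -0.637 -0.633] 0.0 0.0 [ 0.596 -0.12   0.311] up in pan [-0.66  0.46  0.6 ]
150 [-0.029  0.152 -0.118 -0.03  -0.754 -0.983] 0.0 0.0 [ 0.642 -0.171  0.339] up in pan [-0.82  0.27  0.5 ]
180 [-0.1
[... 4816 characters left out ...]
  0.201] up in pan [-0.  0.  1.]
30 [-0.494  0.111 -0.359 -0.421 -0.654  2.884] 0.0 0.0 [ 0.451 -0.32   0.211] up in pan [-0.06 -0.26  0.96]
60 [-0.427  0.169 -0.283 -0.167 -0.633  3.09 ] 6.81 7.61 [ 0.497 -0.371  0.239] up in pan [-0.23 -0.45  0.87]
90 [-0.315  0.178 -0.407  0.288 -0.389  3.09 ] 14.08 16.86 [ 0.559 -0.388  0.277] up in pan [-0.45 -0.51  0.73]
120 [-0.316  0.183 -0.533  0.82  -0.17   3.09 ] 17.9 20.78 [ 0.619 -0.367  0.313] up in pan [-0.67 -0.44  0.6 ]
150 [-0.298  0.176 -0.57   1.298 -0.17   3.09 ] 20.58 23.75 [ 0.663 -0.314  0.34 ] up in pan [-0.83 -0.25  0.5 ]
180 [-0.302  0.148 -0.624  1.798 -0.17   3.09 ] 23.99 26.38 [ 0.677 -0.242  0.349] up in pan [-0.89  0.01  0.46]
```

The fitted arm model matches to 0.3 mm. The grasp is feasible 7 mm short of nominal, and a positive turn of 120–180° pours within joint limits. Closing on the handle now.

```bash
python3 shift.py '[0, 0, 0.005, 0, 0, 0, 0.005, 0, 0, 0, 0.004, 0, 0, 0, 0, 0]' >/dev/null; python3 shift.py '[0, 0, 0, 0, 0, 0, 0, 0, 0, 0, 0, 0, 0, 0, 0, 0, 0, 0, 0, 0, 0, 0, 0, 0]' 0.0 55; python3 shift.py '[0, 0, 0, 0, 0, 0, 0, 0, 0, 0, 0, 0, 0, 0, 0, 0, 0, 0, 0, 0, 0, 0, 0, 0]'>/dev/null; python3 -c "
from h import *
st()"
```

```text
time: 12.83
eef_pos: [0.5003, 0.2167, 0.1234]
ee_rot: [0.963, 0.009, 0.268, 0.002]
wrist_force: [-0.1, -0.5, -0.3]
width: 0.628
finger_force: 0.0
t 13.3333 q [ 0.38   0.179 -0.983  2.052 -0.216 -0.803] p [0.5002 0.2169 0.1232] X [0.857 0.018 0.515] Y [ 0.016 -1.     0.008] Z [ 0.516  0.002 -0.857] w 0.203 54.93970940820873 F [-0.5  0.1  1. ]
```

```bash
python3 shift.py '[0.003, 0, -0.005, 0, 0.004, 0, -0.007, 0, 0.004, 0, -0.007, 0, 0.006, 0, -0.01, 0, 0.006, 0, -0.01, 0, 0.006, 0, -0.01, 0, 0.006, 0, -0.01, 0, 0.003, 0, -0.005, 0, 0, 0, 0, 0]' >/dev/null
python3 - <<'E'
from h import *
st()
f=lambda n,a,b,c,d:cv2.resize(grab_frame(n)[0][c:d,a:b],(400,500),interpolation=cv2.INTER_CUBIC)
cv2.imwrite("pics/s3.png",np.hstack([f("scene",250,330,110,210),f("top",140,220,140,240)]))
E
```

```text
t 14.0833 q [ 0.751  0.07  -0.888  1.09  -0.406 -0.14 ] p [0.4994 0.2181 0.198 ] X [0.857 0.017 0.516] Y [ 0.016 -1.     0.007] Z [ 0.516  0.003 -0.857] w 0.205 54.93959781713784 F [-0.2  0.3 -2.8]
```

View pics/s3.png

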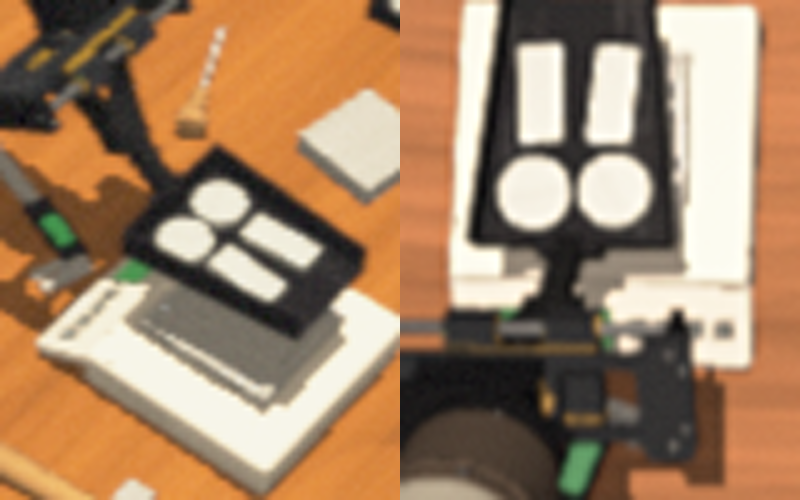

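Run:
```python
from h import *
s,M=st()
p,d=grab_frame("top"); W=cloud("top",d)
g=p.astype(int).sum(-1)
m=np.zeros(g.shape,bool); m[142:185,156:192]=1
x,y,z=W[...,0],W[...,1],W[...,2]
m&=(d>0)&(z>.12)&(z<.2)
for nm,c in(("floor",g<160),("blanks",g>600)):
    k=m&c; P=W[k]; P=P[abs(P[:,1]-.22)<.04]
    A=np.c_[P[:,:2]-[.6,.22],np.ones(len(P))]
    for i in range(6):
        co=np.linalg.lstsq(A,P[:,2],rcond=None)[0]; e=abs(P[:,2]-A@co); kk=e<max(.004,2*np.median(e)); A=A[kk];P=P[kk]
    print(nm,len(P),co, np.degrees(np.arctan(co[:2])), P[:,0].min(),P[:,0].max())
c=[W[v,176] for v in range(125,150)]
for v in range(128,150): print(v,W[v,176].round(4),p[v,176])
```

```text
t 14.1833 q [ 0.749  0.071 -0.891  1.093 -0.405 -0.141] p [0.4991 0.217  0.1965] X [0.857 0.018 0.514] Y [ 0.016 -1.     0.009] Z [ 0.515  0.    -0.857] w 0.206 54.94126070290804 F [ 0.3 -0.  -3.2]
floor 212 [-0.00438347 -0.03763391  0.15001492] [-0.25115247 -2.15524699] 0.5559999726461804 0.6894492027172838
blanks 522 [-0.00484968 -0.02149619  0.15882698] [-0.27786421 -1.23145158] 0.554208020891717 0.6646172178192177
128 [ 0.7757  0.253  -0.0031] [ 72 113 179]
129 [ 0.7739  0.2541 -0.0094] [ 72 113 179]
130 [ 0.7684  0.2526 -0.0025] [ 72 112 178]
131 [ 0.7656  0.253  -0.0056] [ 71 110 175]
132 [ 0.7616  0.2525 -0.0039] [ 71 110 175]
133 [0.7564 0.2512 0.0019] [ 73 116 182]
134 [0.7524 0.2507 0.0036] [ 77 121 192]
135 [ 0.7513  0.2523 -0.0057] [ 78 123 194]
136 [ 0.7473  0.2518 -0.0042] [ 78 124 197]
137 [ 0.7428  0.251  -0.0009] [ 78 122 194]
138 [ 0.7399  0.2513 -0.0034] [ 69 103 160]
139 [0.6973 0.2208 0.1513] [54 69 99]
140 [0.6945 0.221  0.1497] [44 45 52]
141 [0.692  0.2213 0.1473] [43 41 44]
142 [0.6881 0.2206 0.15  ] [44 45 47]
143 [0.6847 0.2203 0.1511] [44 45 48]
144 [0.6811 0.2198 0.1527] [45 45 50]
145 [0.6784 0.2199 0.1511] [43 45 48]
146 [0.6764 0.2208 0.1459] [44 45 48]
147 [0.6724 0.22   0.1493] [45 47 50]
148 [0.669  0.2195 0.1507] [45 45 49]
149 [0.6662 0.2197 0.1491] [43 45 48]
```

```bash
cat >> h.py <<'E'
P0=R.from_euler('z',np.radians(1.2)).as_matrix()
M0=R.from_matrix(np.c_[[.857,.018,.5155],[.016,-1,.008],[.5155,.0025,-.857]]).as_matrix(); T0=np.array([.5002,.2169,.1232]); O0=np.array([.619,.2195,.0647])
def in_tool(c): return M0.T@(O0+P0@np.asarray(c)-T0)   # pan-frame point -> tool frame
def where(c): s=r.get_state(); return s['eef_pos']+R.from_quat(s['ee_rot']).as_matrix()@in_tool(c)
E
python3 - <<'E'
from h import *
s,M=st()
C=[.08,-.02,.013]; ct=in_tool(C); print('ct',ct,'C now',where(C))
Lc=np.array([.628,-.228,.152]); dw=Lc-where(C); print('dw',dw,'tool',M.T@dw, 'up',M.T@[0,0,.02])
for d in(.06,.08): print(d,ct-R.from_rotvec([0,0,d]).apply(ct))
E
```

```text
t 14.2333 q [ 0.748  0.071 -0.891  1.093 -0.405 -0.141] p [0.4991 0.2165 0.1962] X [0.858 0.018 0.514] Y [ 0.015 -1.     0.01 ] Z [ 0.514 -0.001 -0.858] w 0.199 54.941322365775704 F [-0.3 -0.8 -3.1]
ct [0.14693794 0.01863096 0.14163567] C now [0.69824302 0.20043264 0.15042841]
dw [-0.07024302 -0.42843264  0.00157159] tool [-0.06712379  0.42731645 -0.03723076] up [ 0.01028059  0.00019385 -0.01715435]
0.06 [ 0.0013816  -0.00877746  0.        ]
0.08 [ 0.00195884 -0.01168291  0.        ]
```

```bash
python3 shift.py '[-0.001, 0.008, -0.001, 0, -0.0025, 0.016, -0.0015, 0, -0.004, 0.024, -0.002, 0, -0.005, 0.032, -0.003, 0, -0.0055, 0.036, -0.003, 0, -0.0055, 0.036, -0.003, 0, -0.0055, 0.036, -0.003, 0, -0.0055, 0.036, -0.003, 0, -0.0055, 0.036, -0.003, 0, -0.0055, 0.036, -0.003, 0, -0.005, 0.032, -0.003, 0, -0.005, 0.024, -0.002, 0]' >/dev/null; python3 shift.py '[-0.003, 0.018, -0.001, 0, -0.002, 0.01, -0.001, 0, 0, 0.004, 0, 0, 0, 0, 0, 0, 0, 0, 0, 0]'>/dev/null
python3 - <<'E'
from h import *
s,M=st()
C=[.08,-.02,.013]; print('C now',where(C),'rem tool',M.T@(np.array([.628,-.228,.152])-where(C)))
E
```

```text
t 15.65 q [ 0.055 -0.097 -0.806  0.103 -0.326  1.441] p [ 0.4414 -0.1449  0.1976] X [0.859 0.015 0.513] Y [ 0.01  -1.     0.011] Z [ 0.513 -0.005 -0.859] w 0.204 54.941391153261065 F [-0.5  0.1 -2.8]
C now [ 0.6403636 -0.1619734  0.1514828] rem tool [-0.01132804  0.06589603 -0.0064828 ]
```

```bash
python3 shift.py '[-0.002, 0.01, -0.001, 0, -0.003, 0.018, -0.001, 0, -0.003, 0.018, -0.002, 0, -0.002, 0.014, -0.001, 0, -0.001, 0.006, -0.001, 0, 0, 0, 0, 0, 0, 0, 0, 0]'>/dev/null
python3 - <<'E'
from h import *
s,M=st()
C=[.08,-.02,.013]; print('C now',where(C),'rem tool',M.T@(np.array([.628,-.228,.152])-where(C)))
f=lambda n,a,b,c,d:cv2.resize(grab_frame(n)[0][c:d,a:b],(400,400),interpolation=cv2.INTER_CUBIC)
cv2.imwrite("pics/s4.png",np.hstack([f("scene",150,300,150,300),f("top",250,390,110,250)]))
E
```

```text
t 16.2333 q [-0.182 -0.043 -0.639 -0.207 -0.451  1.93 ] p [ 0.4303 -0.2101  0.1981] X [0.858 0.016 0.514] Y [ 0.012 -1.     0.011] Z [ 0.514 -0.003 -0.858] w 0.201 54.94171343743801 F [-0.2 -0.8 -3.7]
C now [ 0.62934526 -0.22681767  0.15219342] rem tool [-0.00127217  0.00116399 -0.0005213 ]
```

View pics/s4.png

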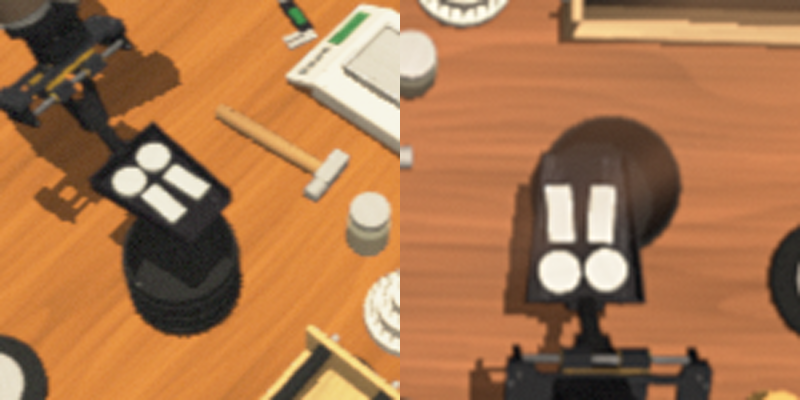

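```bash
python3 shift.py '[0.001, -0.006, 0, 0.04, 0.002, -0.0117, 0, 0.08, 0.002, -0.0117, 0, 0.08, 0.002, -0.0117, 0, 0.08, 0.002, -0.0117, 0, 0.08, 0.002, -0.0117, 0, 0.08, 0.002, -0.0117, 0, 0.08, 0.002, -0.0117, 0, 0.08, 0.002, -0.0117, 0, 0.08, 0.002, -0.0117, 0, 0.08, 0.002, -0.0117, 0, 0.08, 0.0015, -0.0088, 0, 0.06]'>/dev/null
python3 - <<'E'
from h import *
s,M=st()
C=[.08,-.02,.013]; print('C now',where(C),'rem tool',M.T@(np.array([.628,-.228,.152])-where(C)))
Rp=M@M0.T@P0; print('up in pan',Rp[2])
f=lambda n,a,b,c,d:cv2.resize(grab_frame(n)[0][c:d,a:b],(400,400),interpolation=cv2.INTER_CUBIC)
cv2.imwrite("pics/s5.png",np.hstack([f("scene",150,300,150,300),f("top",250,390,110,250)]))
E
```

```text
t 17.3333 q [ 0.175 -0.084 -0.74   0.242 -0.391  0.31 ] p [ 0.4906 -0.0991  0.2342] X [ 0.542 -0.774  0.327] Y [-0.664 -0.633 -0.398] Z [ 0.516 -0.002 -0.857] w 0.201 54.95278548449278 F [-0.  -0.3 -3.3]
C now [ 0.63087599 -0.22483979  0.15351994] rem tool [ 0.00039058  0.00451497 -0.00017588]
up in pan [-0.15916961  0.40590067  0.89994982]
```

View pics/s5.png

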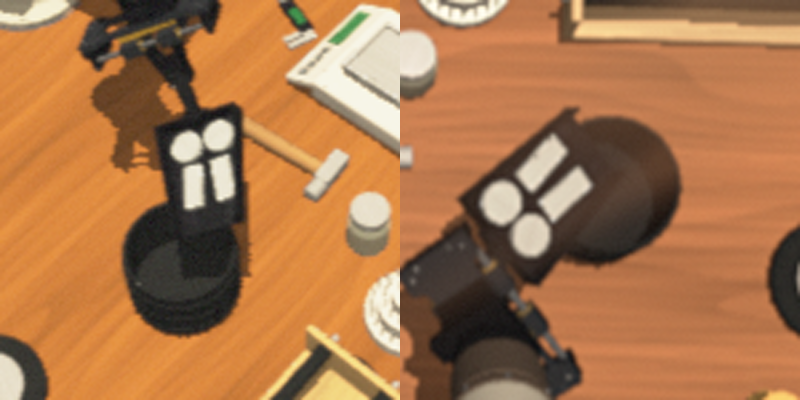

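```bash
python3 shift.py '[0.001, -0.0045, 0, 0.04, 0.002, -0.0105, 0, 0.08, 0.002, -0.0113, 0, 0.08, 0.002, -0.0117, 0, 0.08, 0.002, -0.0117, 0, 0.08, 0.002, -0.0117, 0, 0.08, 0.002, -0.0117, 0, 0.08, 0.002, -0.0117, 0, 0.08, 0.002, -0.0117, 0, 0.08, 0.002, -0.0117, 0, 0.08, 0.001, -0.006, 0, 0.04, 0, 0, 0, 0]'>/dev/null
python3 - <<'E'
from h import *
s,M=st()
C=[.08,-.02,.013]; print('C now',where(C),'rem tool',M.T@(np.array([.628,-.228,.152])-where(C)))
Rp=M@M0.T@P0; print('up in pan',Rp[2])
f=lambda n,a,b,c,d:cv2.resize(grab_frame(n)[0][c:d,a:b],(400,400),interpolation=cv2.INTER_CUBIC)
cv2.imwrite("pics/s6.png",np.hstack([f("scene",150,300,150,300),f("top",250,390,110,250)]))
E
```

```text
t 18.4333 q [ 0.176  0.037 -0.444  0.175 -0.561 -0.412] p [ 0.5873 -0.0842  0.292 ] X [-0.097 -0.994 -0.056] Y [-0.851  0.112 -0.513] Z [ 0.516 -0.002 -0.856] w 0.203 54.95967211201787 F [ 0.3 -0.1 -3. ]
C now [ 0.63038065 -0.22843255  0.15295873] rem tool [-0.00014565  0.00256612 -0.00040938]
up in pan [-0.4868099   0.52095313  0.70115901]
```

View pics/s6.png

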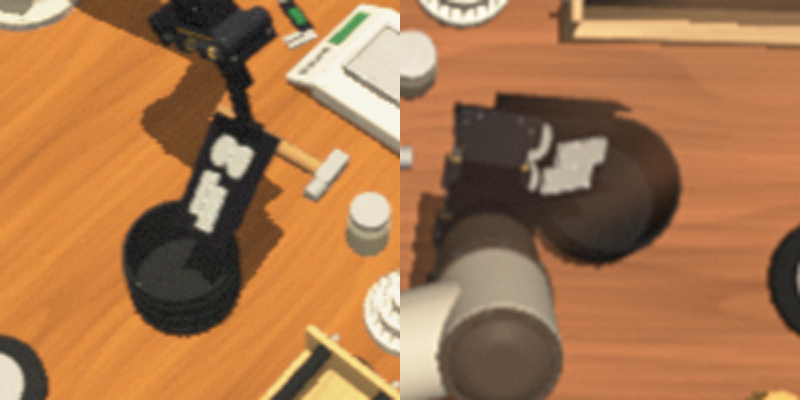

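Scene view: the blanks have gathered against the low wall (around px 215,185), with one disc staggered ahead of the other. Nothing has left the pan yet, so I'll continue the turn.

```bash
python3 shift.py '[0.001, -0.006, 0, 0.04, 0.0015, -0.0088, 0, 0.06, 0.0015, -0.0088, 0, 0.06, 0.0015, -0.0088, 0, 0.06, 0.0015, -0.0088, 0, 0.06, 0.0015, -0.0088, 0, 0.06, 0.0015, -0.0088, 0, 0.06, 0.0015, -0.0088, 0, 0.06, 0.0015, -0.0088, 0, 0.06, 0.0015, -0.0088, 0, 0.06, 0, 0, 0, 0, 0, 0, 0, 0]'>/dev/null
cat > chk.py <<'E'
from h import *
import sys
s,M=st()
C=[.08,-.02,.013]; print('C now',where(C),'rem tool',M.T@(np.array([.628,-.228,.152])-where(C)))
Rp=M@M0.T@P0; print('up in pan',Rp[2])
for n in("scene","top"):
    p,d=grab_frame(n); W=cloud(n,d); g=p.astype(int); br=(g.min(-1)>120)
    W[d==0]=np.nan
    inb=np.hypot(W[...,0]-.608,W[...,1]+.245)<.07
    a=br&inb&(W[...,2]<.1); b=br&(np.hypot(W[...,0]-.62,W[...,1]+.18)<.17)&(W[...,2]>.12)&(W[...,2]<.26)
    print(n,'bright in barrel',a.sum(),'bright in pan',b.sum(), W[b].mean(0).round(3) if b.any() else '')
    cv2.imwrite(f"pics/{sys.argv[1]}_{n}.png",p)
E
python3 chk.py s7
```

```text
t 19.5333 q [ 0.066  0.141 -0.189  0.057 -0.701 -0.791] p [ 0.6485 -0.1284  0.329 ] X [-0.547 -0.771 -0.326] Y [-0.66   0.637 -0.399] Z [ 0.515 -0.003 -0.857] w 0.2 54.95179136283696 F [ 0.3  1.2 -1.4]
C now [ 0.62879265 -0.23023433  0.15228187] rem tool [-0.00119675  0.00205858 -0.00017311]
up in pan [-0.71942857  0.40620105  0.56340327]
scene bright in barrel 30 bright in pan 80 [ 0.628 -0.231  0.159]
top bright in barrel 20 bright in pan 10 [ 0.632 -0.274  0.122]
```

```bash
python3 shift.py '[0.001, -0.006, 0, 0.04, 0.0015, -0.0088, 0, 0.06, 0.0015, -0.0088, 0, 0.06, 0.0015, -0.0088, 0, 0.06, 0.0015, -0.0088, 0, 0.06, 0.0015, -0.0088, 0, 0.06, 0.0015, -0.0088, 0, 0.06, 0, 0, 0, 0, 0, 0, 0, 0, 0, 0, 0, 0, 0, 0, 0, 0]'>/dev/null; python3 chk.py s8
python3 - <<'E'
import cv2,numpy as np
f=lambda n,a,b,c,d:cv2.resize(cv2.imread(n)[c:d,a:b],(400,400),interpolation=cv2.INTER_CUBIC)
cv2.imwrite("pics/s8.png",np.hstack([f("pics/s8_scene.png",170,290,170,290),f("pics/s8_top.png",270,380,120,230)]))
E
```

```text
t 20.55 q [-0.035  0.204 -0.041 -0.022 -0.784 -1.046] p [ 0.6748 -0.1788  0.3453] X [-0.761 -0.461 -0.456] Y [-0.394  0.887 -0.24 ] Z [ 0.515 -0.003 -0.857] w 0.198 54.94484583847225 F [ 0.1  0.5 -2. ]
C now [ 0.62865971 -0.23044579  0.15242032] rem tool [-4.34309660e-04  2.53079810e-03  1.37892224e-05]
up in pan [-0.83154046  0.24730256  0.49737502]
scene bright in barrel 170 bright in pan 1 [ 0.657 -0.288  0.162]
top bright in barrel 0 bright in pan 0
```

View pics/s8.png

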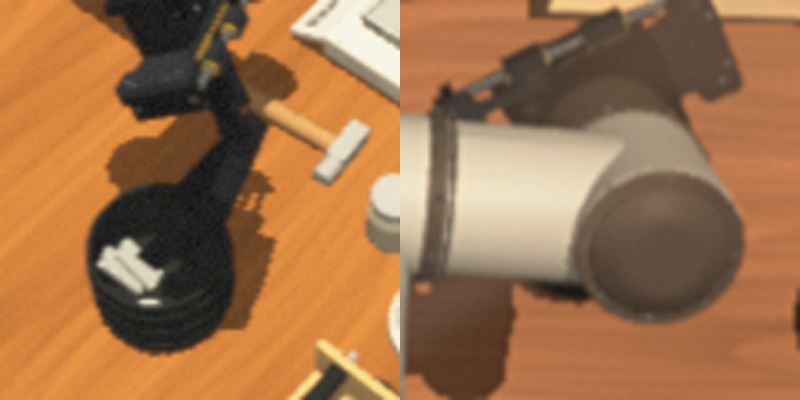

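Scene view: the bars lie in the barrel at (130,270) of the crop, and the visible part of the pan looks empty. I'll turn back and count the blanks in the barrel and the pan.

```bash
python3 shift.py '[-0.001, 0.0074, 0, -0.05, -0.0011, 0.0148, 0, -0.1, -0.0011, 0.0148, 0, -0.1, -0.0011, 0.0148, 0, -0.1, -0.0011, 0.0148, 0, -0.1, -0.0011, 0.0148, 0, -0.1, -0.0011, 0.0148, 0, -0.1, -0.0011, 0.0148, 0, -0.1, -0.0011, 0.0148, 0, -0.1, -0.0011, 0.0148, 0, -0.1, -0.0011, 0.0148, 0, -0.1, -0.0011, 0.0148, 0, -0.1]'>/dev/null;python3 shift.py '[-0.0011, 0.0148, 0, -0.1, -0.0011, 0.0148, 0, -0.1, -0.0011, 0.0148, 0, -0.1, -0.0011, 0.0148, 0, -0.1, -0.0011, 0.0148, 0, -0.1, -0.0011, 0.0148, 0, -0.1, -0.0011, 0.0148, 0, -0.1, -0.0011, 0.0148, 0, -0.1, -0.0011, 0.0148, 0, -0.1, -0.0011, 0.0148, 0, -0.1, -0.0011, 0.0148, 0, -0.1, 0, 0, 0, 0]'>/dev/null; python3 chk.py s9
python3 - <<'E'
from h import *
s,M=st();print('turn left',turn_to(M,M0[:,1]))
f=lambda n,a,b,c,d:cv2.resize(cv2.imread(n)[c:d,a:b],(400,400),interpolation=cv2.INTER_CUBIC)
cv2.imwrite("pics/s9.png",np.hstack([f("pics/s9_scene.png",150,300,150,300),f("pics/s9_top.png",250,390,110,250)]))
E
```

```text
t 22.65 q [ 0.02  -0.094 -0.75   0.037 -0.375  1.105] p [ 0.4454 -0.1551  0.2074] X [ 0.784 -0.404  0.472] Y [-0.348 -0.915 -0.205] Z [ 0.514 -0.003 -0.858] w 0.205 54.94233484379947 F [-0.5 -0.9 -3. ]
C now [ 0.62699821 -0.23189598  0.15135794] rem tool [-4.83802117e-04 -4.04450859e-03 -4.83941559e-05]
up in pan [-0.03693773  0.2124654   0.9764702 ]
scene bright in barrel 171 bright in pan 0 
top bright in barrel 146 bright in pan 5 [ 0.621 -0.255  0.155]
t 22.75 q [ 0.022 -0.094 -0.749  0.04  -0.373  1.096] p [ 0.447  -0.1544  0.2085] X [ 0.782 -0.407  0.473] Y [-0.35  -0.914 -0.207] Z [ 0.516 -0.003 -0.856] w 0.198 54.944154219701886 F [-0.  -0.1 -1.7]
turn left -0.4366014864871077
```

View pics/s9.png

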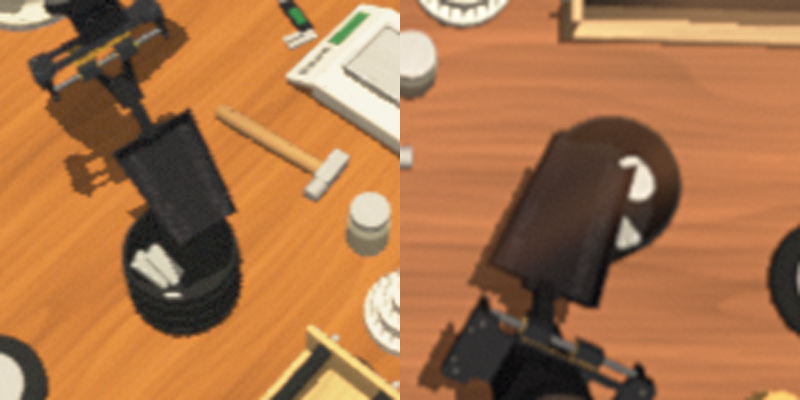

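```bash
python3 shift.py '[0, 0.007, -0.002, -0.07, 0, 0.0074, -0.004, -0.09, 0, 0.0074, -0.004, -0.09, 0, 0.0074, -0.004, -0.09, 0, 0.007, -0.004, -0.0966, 0, 0, 0, 0]'>/dev/null
python3 - <<'E'
from h import *
s,M=st();print('turn left',turn_to(M,M0[:,1]))
for n in("top","scene"):
    p=cv2.imread(f"pics/s9_{n}.png"); c=camera_info(n)
    # intersect pixel rays with plane z=.072 (rim top)
    Rm=R.from_rotvec(c['rvec']).as_matrix(); v,u=np.mgrid[:384,:512]
    ray=np.stack([(u-c['cx'])/c['fx'],(v-c['cy'])/c['fy'],np.ones(u.shape)],-1)@Rm; o=-Rm.T@c['tvec']
    for zz in(.072,.05):
        W=o+ray*((zz-o[2])/ray[...,2])[...,None]
        g=p.astype(int).sum(-1)
        if zz==.072: m=(g>250)&(g<690)&(abs(W[...,0]-.625)<.085)&(abs(W[...,1]-.221)<.078)
        else: m=(g>690)&(abs(W[...,0]-.63)<.12)&(abs(W[...,1]-.221)<.12)
        k,l,st_,_=cv2.connectedComponentsWithStats(m.astype(np.uint8)); i=1+st_[1:,4].argmax(); P=W[l==i][:,:2]
        rr=cv2.minAreaRect((P*1000).astype(np.float32)); print(n,zz,len(P),rr, np.median(p[l==i],axis=0))
p=cv2.imread("pics/s9_top.png"); print([int(p[v,181].sum()) for v in range(136,200)]); print([int(p[170,u].sum()) for u in range(148,214)])
E
```

```text
t 23.25 q [-0.105 -0.101 -0.664 -0.112 -0.469  1.781] p [ 0.4308 -0.1894  0.2203] X [0.856 0.021 0.517] Y [ 0.016 -1.     0.014] Z [ 0.518 -0.004 -0.856] w 0.205 54.93924370966852 F [ 0.  -0.6 -0.8]
turn left 0.0027093122424177852
top 0.072 1385 ((619.2615966796875, 220.60211181640625), (120.56509399414062, 134.49087524414062), 89.34493255615234) [210. 226. 236.]
top 0.05 1717 ((625.2000122070312, 220.60775756835938), (182.716796875, 192.9886932373047), 0.4251389801502228) [233. 248. 251.]
scene 0.072 819 ((629.05908203125, 212.50071716308594), (136.75634765625, 131.08941650390625), 0.967988133430481) [198. 220. 229.]
scene 0.05 905 ((619.6743774414062, 217.68544006347656), (208.91558837890625, 197.5229949951172), 2.5290069580078125) [230. 244. 247.]
[376, 380, 371, 405, 548, 695, 733, 733, 731, 731, 730, 732, 730, 720, 678, 537, 567, 654, 669, 665, 664, 666, 665, 665, 666, 667, 666, 667, 669, 669, 672, 671, 672, 669, 671, 672, 674, 672, 675, 671, 673, 672, 669, 673, 672, 668, 670, 669, 673, 695, 673, 578, 669, 736, 738, 733, 735, 736, 729, 690, 648, 681, 707, 713]
[365, 353, 457, 681, 737, 735, 731, 730, 731, 731, 730, 732, 726, 694, 673, 680, 616, 651, 681, 680, 680, 683, 681, 680, 678, 681, 681, 680, 678, 676, 676, 676, 673, 671, 669, 665, 668, 677, 681, 678, 672, 676, 679, 681, 676, 658, 613, 661, 679, 569, 701, 737, 735, 734, 734, 734, 736, 735, 736, 739, 742, 718, 523, 325, 358, 395]
```

Run:
```python
from h import *
c=camera_info("top"); Rm=R.from_rotvec(c['rvec']).as_matrix(); o=-Rm.T@c['tvec']
def w(u,v,z):
    ray=np.array([(u-c['cx'])/c['fx'],(v-c['cy'])/c['fy'],1])@Rm; return (o+ray*(z-o[2])/ray[2]).round(4)
print('far inner floor',w(181,151.7,.066),'far inner top',w(181,150.4,.072),'near inner top',w(181,184.6,.072),'near outer top',w(181,186.7,.072))
print('left inner',w(164.4,170,.066),'right outer',w(196.9,170,.072),'left outer',w(160.8,170,.072))
print('housing far',w(181,140.1,.05),'L',w(150.4,170,.05),'R',w(210,170,.05))
p=cv2.imread("pics/top0.png"); print('pan lip',w(181,144.2,.0777)); print([int(p[v,181].sum()) for v in range(141,150)],[int(p[v,188].sum()) for v in range(186,198)])
q=cv2.imread("pics/s9_top.png")
for v in(155,180):print(v,[(u,int(q[v,u].sum())) for u in list(range(158,168))+list(range(192,200))])
for u in(168,192):print(u,[(v,int(q[v,u].sum())) for v in list(range(146,155))+list(range(182,190))])
```

```text
far inner floor [0.6763 0.2189 0.066 ] far inner top [0.6794 0.218  0.072 ] near inner top [0.5656 0.2125 0.072 ] near outer top [0.5587 0.2121 0.072 ]
left inner [0.6133 0.2705 0.066 ] right outer [0.6154 0.1627 0.072 ] left outer [0.612 0.281 0.072]
housing far [0.7196 0.2237 0.05  ] L [0.6147 0.3207 0.05  ] R [0.6205 0.1221 0.05  ]
pan lip [0.6989 0.218  0.0777]
[691, 737, 697, 478, 211, 114, 125, 133, 137] [707, 552, 291, 151, 127, 139, 251, 442, 677, 696, 657, 674]
155 [(158, 730), (159, 730), (160, 732), (161, 727), (162, 694), (163, 656), (164, 617), (165, 633), (166, 669), (167, 678), (192, 674), (193, 671), (194, 666), (195, 646), (196, 627), (197, 562), (198, 707), (199, 737)]
180 [(158, 732), (159, 733), (160, 730), (161, 706), (162, 660), (163, 576), (164, 641), (165, 678), (166, 681), (167, 676), (192, 677), (193, 663), (194, 640), (195, 653), (196, 554), (197, 546), (198, 712), (199, 738)]
168 [(146, 730), (147, 728), (148, 700), (149, 681), (150, 673), (151, 574), (152, 585), (153, 664), (154, 676), (182, 677), (183, 667), (184, 641), (185, 660), (186, 681), (187, 597), (188, 668), (189, 733)]
192 [(146, 732), (147, 732), (148, 730), (149, 716), (150, 672), (151, 585), (152, 611), (153, 666), (154, 676), (182, 678), (183, 674), (184, 673), (185, 672), (186, 661), (187, 536), (188, 474), (189, 681)]
```

```bash
cat > to.py <<'E'
from h import *; from plan import ik
import sys
s,M=st(); t=np.array(eval(sys.argv[1])); print('rem tool',M.T@(t-s['eef_pos']),'turn',turn_to(M,M0[:,1]))
q=s['q']
for f in np.linspace(.25,1,4): q,e,a=ik(q,s['eef_pos']+f*(t-s['eef_pos']),M0)
print('ik',q.round(3),e,a)
E
python3 to.py '[.5032,.2179,.195]'; python3 to.py '[.5032,.2179,.1255]'|tail -1
```

```text
t 23.25 q [-0.105 -0.101 -0.664 -0.112 -0.469  1.781] p [ 0.4308 -0.1894  0.2203] X [0.856 0.021 0.517] Y [ 0.016 -1.     0.014] Z [ 0.518 -0.004 -0.856] w 0.205 54.93924370966852 F [ 0.  -0.6 -0.8]
rem tool [ 0.05725965 -0.40644602  0.05758565] turn 0.0027093122424177852
ik [ 0.737  0.079 -0.888  1.11  -0.395 -0.149] 4.058238028569667e-05 2.806276783072586e-05
ik [ 0.394  0.179 -0.979  2.012 -0.218 -0.775] 0.0003200907470104236 0.00025221645029799674
```

```bash
python3 shift.py '[0.002, -0.015, 0.001, 0, 0.0044, -0.0313, 0.004, 0, 0.0044, -0.0313, 0.004, 0, 0.0044, -0.0313, 0.004, 0, 0.0044, -0.0313, 0.004, 0, 0.0044, -0.0313, 0.004, 0, 0.0044, -0.0313, 0.005, 0, 0.0044, -0.0313, 0.005, 0, 0.0044, -0.0313, 0.005, 0, 0.0044, -0.0313, 0.005, 0, 0.0044, -0.0313, 0.005, 0, 0.0044, -0.0313, 0.005, 0]'>/dev/null; python3 shift.py '[0.003, -0.02, 0.002, 0, 0.002, -0.012, 0.001, 0, 0, 0, 0, 0, 0, 0, 0, 0]'>/dev/null;python3 to.py '[.5032,.2179,.195]'
```

```text
t 24.5833 q [ 0.661  0.027 -0.939  1.112 -0.364 -0.085] p [0.495  0.1712 0.1963] X [0.859 0.018 0.512] Y [ 0.013 -1.     0.014] Z [ 0.512 -0.006 -0.859] w 0.201 54.9418234359473 F [ 0.   0.1 -2.7]
rem tool [ 0.0072499  -0.04661742  0.00508289] turn 0.0002521604920462412
ik [ 0.737  0.079 -0.888  1.11  -0.395 -0.149] 6.446698723122305e-06 4.747176735681525e-06
```

```bash
python3 shift.py '[0.003, -0.018, 0.002, 0, 0.003, -0.018, 0.002, 0, 0.001, -0.01, 0.001, 0, 0, 0, 0, 0, 0, 0, 0, 0]'>/dev/null;python3 to.py '[.5032,.2179,.1255]'
python3 - <<'E'
from h import *
p,d=grab_frame("top"); W=cloud("top",d); g=p.astype(int).sum(-1); cv2.imwrite("pics/h.png",p)
print('expected lip',where([.08,0,.013]),'origin',where([0,0,0]))
z=W[...,2]; m=(d>0)&(g<200)&(z>.12)&(z<.175)&(abs(W[...,1]-.22)<.035)&(W[...,0]>.56)&(W[...,0]<.72)
P=W[m];A=np.c_[P[:,:2]-[.6,.22],np.ones(len(P))]
for i in range(6):
    co=np.linalg.lstsq(A,P[:,2],rcond=None)[0]; e=abs(P[:,2]-A@co); kk=e<max(.004,2*np.median(e)); A=A[kk];P=P[kk]
print(len(P),co,np.degrees(np.arctan(co[:2])),'expected floor z at .6',where([.0,0,.013])[2], 'max x',np.percentile(P[:,0],[98,99.5,100]))
for v in range(136,143):print(v,W[v,176].round(4),g[v,176])
# lateral extents
for v in(150,175):
    b=np.where(g[v,150:205]<200)[0]+150; print(v,b.min(),b.max(),W[v,b.min()+1].round(4),W[v,b.max()-1].round(4))
E
```

```text
t 25.0 q [ 0.744  0.08  -0.883  1.088 -0.41  -0.134] p [0.5031 0.2152 0.1949] X [0.859 0.018 0.512] Y [ 0.011 -1.     0.016] Z [ 0.512 -0.008 -0.859] w 0.2 54.9418278504163 F [ 0.4 -0.9 -2.6]
rem tool [-0.03541155 -0.0038437   0.05967606] turn -0.00013942320335985837
ik [ 0.394  0.179 -0.979  2.012 -0.218 -0.775] 0.0002634305499446326 0.0002114422249142876
expected lip [0.70160842 0.2173774  0.14863771] origin [0.62157054 0.21605548 0.13594161]
916 [-0.00822609 -0.00969254  0.1481546 ] [-0.47130948 -0.55532429] expected floor z at .6 0.14894098905781997 max x [0.69738826 0.6986847  0.69949118]
136 [ 0.7481  0.2525 -0.0075] 393
137 [0.7048 0.222  0.1469] 332
138 [0.7009 0.2214 0.1496] 220
139 [0.6992 0.2223 0.144 ] 143
140 [0.6939 0.2205 0.1522] 130
141 [0.6913 0.2208 0.1499] 131
142 [0.6886 0.221  0.1482] 138
150 161 193 [0.6621 0.2633 0.1475] [0.6605 0.1672 0.1669]
175 157 194 [0.5828 0.2707 0.1502] [0.5819 0.1594 0.1755]
```

```bash
python3 shift.py '[-0.0055, -0.002, 0.0093, 0, -0.0055, -0.002, 0.0093, 0, -0.0055, 0, 0.0093, 0, -0.0055, 0, 0.0093, 0, -0.0055, 0, 0.0093, 0, -0.003, 0, 0.005, 0, 0, 0, 0, 0, 0, 0, 0, 0]'>/dev/null;python3 to.py '[.5032,.2179,.1255]'; python3 -c "
from h import *
print(where([0,0,0]))"
```

```text
t 25.7167 q [ 0.482  0.165 -0.98   1.787 -0.255 -0.63 ] p [0.5038 0.2171 0.1353] X [0.859 0.016 0.512] Y [ 0.009 -1.     0.017] Z [ 0.512 -0.01  -0.859] w 0.198 54.94144247844815 F [-0.3 -0.2  0. ]
rem tool [-0.00547465 -0.00101366  0.00810726] turn -0.0016086324956018348
ik [ 0.394  0.179 -0.979  2.012 -0.218 -0.775] 3.509754813864218e-05 2.8149309896580342e-05
[0.62236472 0.21825323 0.0763508 ]
```

```bash
python3 shift.py '[0, -0.0022, 0, 0, -0.002, 0, 0.003, 0, -0.0015, 0, 0.0025, 0, 0, 0, 0, 0, 0, 0, 0, 0]'>/dev/null; python3 -c "
from h import *
st();print(where([0,0,0]))"; python3 shift.py '[-0.001, 0, 0.0015, 0, -0.0005, 0, 0.001, 0, 0, 0, 0, 0, 0, 0, 0, 0]' >/dev/null; python3 -c "
from h import *
st();print(where([0,0,0]))"
```

```text
t 26.1333 q [ 0.458  0.177 -0.979  1.87  -0.247 -0.691] p [0.5036 0.221  0.1294] X [0.858 0.019 0.513] Y [ 0.012 -1.     0.016] Z [ 0.514 -0.008 -0.858] w 0.203 54.9414377566427 F [ 0.4 -0.8 -0.6]
[0.62223126 0.2225906  0.07057849]
t 26.4667 q [ 0.442  0.182 -0.979  1.912 -0.243 -0.719] p [0.5035 0.2208 0.1261] X [0.858 0.019 0.513] Y [ 0.012 -1.     0.016] Z [ 0.513 -0.008 -0.858] w 0.203 54.94152020663023 F [ 0.9 -0.6 -1.6]
[0.62219948 0.22231174 0.0673173 ]
```

```bash
python3 shift.py '[-0.0004, 0, 0.0007, 0, 0, 0, 0, 0, 0, 0, 0, 0]' >/dev/null; python3 -c "
from h import *
st();print(where([0,0,0]))"; python3 shift.py '[0, 0, 0, 0, 0, 0, 0, 0, 0, 0, 0, 0, 0, 0, 0, 0, 0, 0, 0, 0, 0, 0, 0, 0, 0, 0, 0, 0, 0, 0, 0, 0, 0, 0, 0, 0]' 1.0
python3 - <<'E'
from h import *
p,d=grab_frame("top"); W=cloud("top",d); g=p.astype(int).sum(-1)
z=W[...,2]; m=(d>0)&(g<200)&(z>.06)&(z<.09)&(abs(W[...,1]-.22)<.035)&(W[...,0]>.56)&(W[...,0]<.71)
P=W[m];A=np.c_[P[:,:2]-[.62,.22],np.ones(len(P))]
for i in range(6):
    co=np.linalg.lstsq(A,P[:,2],rcond=None)[0]; e=abs(P[:,2]-A@co); kk=e<max(.004,2*np.median(e)); A=A[kk];P=P[kk]
print(len(P),co,np.degrees(np.arctan(co[:2])))
for v in range(141,147):print(v,W[v,181].round(4),g[v,181])
E
```

```text
t 26.7167 q [ 0.437  0.184 -0.979  1.925 -0.242 -0.727] p [0.5036 0.2207 0.1253] X [0.858 0.019 0.513] Y [ 0.012 -1.     0.016] Z [ 0.513 -0.008 -0.858] w 0.202 54.93761225603521 F [-0.6  0.6  0.1]
[0.62228857 0.22228824 0.06647706]
time: 27.47
eef_pos: [0.5035, 0.2206, 0.1251]
ee_rot: [0.964, 0.008, 0.266, 0.006]
wrist_force: [-0.3, -0.8, -0.1]
width: 0.804
finger_force: 0.0
785 [-0.00138241  0.00060639  0.07758578] [-0.07920595  0.03474357]
141 [0.7176 0.2244 0.0455] 705
142 [0.7134 0.2237 0.0484] 702
143 [0.7034 0.2185 0.0755] 492
144 [0.6994 0.2179 0.0784] 222
145 [0.6966 0.2182 0.0758] 117
146 [0.6931 0.2178 0.0767] 141
```

The pan sits flat (tilt below 0.1°, floor at the right height). Retreating along the fingers.

```bash
python3 shift.py '[0, 0, 0, 0, 0, 0, 0, 0, 0, 0, -0.008, 0, 0, 0, -0.012, 0, 0, 0, -0.016, 0, 0, 0, -0.02, 0, 0, 0, -0.02, 0, 0, 0, -0.02, 0, 0, 0, -0.02, 0, 0.01, 0, -0.02, 0, 0.01, 0, -0.02, 0, 0, 0, 0, 0]' 1.0 >/dev/null
python3 - <<'E'
from h import *
st()
p,d=grab_frame("top"); cv2.imwrite("pics/end_top.png",p); W=cloud("top",d); g=p.astype(int).sum(-1)
z=W[...,2]; m=(d>0)&(g<200)&(z>.06)&(z<.09)&(abs(W[...,1]-.22)<.035)&(W[...,0]>.56)&(W[...,0]<.71)
P=W[m];A=np.c_[P[:,:2]-[.62,.22],np.ones(len(P))]; co=np.linalg.lstsq(A,P[:,2],rcond=None)[0]; print(co)
s=grab_frame("scene")[0]; cv2.imwrite("pics/end.png",np.hstack([cv2.resize(p[100:260,140:340],(400,320)),cv2.resize(s[80:290,180:380],(400,320))]))
E
```

```text
t 28.5167 q [ 0.999 -0.086 -0.788  0.748 -0.697  0.044] p [0.4437 0.2254 0.2719] X [0.855 0.017 0.519] Y [ 0.014 -1.     0.009] Z [ 0.519 -0.    -0.855] w 0.997 0.0 F [ 0.6  0.7 -0.1]
[-0.00079764  0.00393785  0.07758739]
```

View pics/end.png

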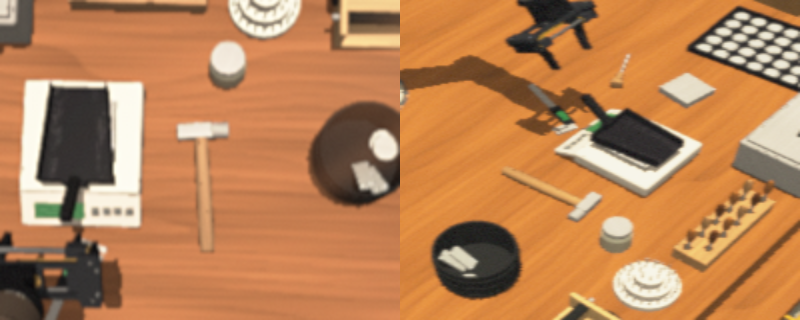

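Top view: the empty pan is back in the recess, and the bars and a disc show in the barrel. I'll make one numeric check for the second disc and for any spill, without another picture.

Run:
```python
from h import *
a=cv2.imread("pics/top0.png").astype(int);b=cv2.imread("pics/end_top.png").astype(int)
W=cloud("top",grab_frame("top")[1])
m=(b.min(-1)>110)&(np.hypot(W[...,0]-.608,W[...,1]+.245)<.075)
n,l,s,c=cv2.connectedComponentsWithStats(m.astype(np.uint8))
for i in range(1,n):
    if s[i,4]>3: print(s[i].tolist(),W[l==i].mean(0).round(3),'zmax',W[l==i][:,2].max().round(3),'area mm2',round(s[i,4]*(1.28/396.8*1e3)**2))
diff=(abs(a-b).max(-1)>60).astype(np.uint8); n,l,s,c=cv2.connectedComponentsWithStats(cv2.morphologyEx(diff,cv2.MORPH_OPEN,np.ones((2,2))))
print('changed:',[(s[i].tolist()) for i in range(1,n) if s[i,4]>8])
m=(W[...,2]>.1)&(W[...,2]<.125)&(np.hypot(W[...,0]-.608,W[...,1]+.245)<.13); print('rim',circ(W[m][:,:2]))
q=b[150:205,295:350].min(-1); print('\n'.join(''.join('#' if x>110 else '+' if x>70 else '.' for x in r_) for r_ in q))
```

```text
[324, 165, 15, 16, 175] [ 0.629 -0.289  0.025] zmax 0.033 area mm2 1821
[316, 181, 18, 16, 180] [ 0.57  -0.261  0.044] zmax 0.111 area mm2 1873
changed: [[175, 144, 10, 2, 20], [169, 154, 10, 20, 175], [182, 155, 11, 19, 178], [325, 166, 16, 16, 180], [196, 171, 3, 4, 10], [165, 175, 30, 15, 345], [159, 183, 2, 5, 10], [197, 183, 2, 6, 12], [317, 182, 18, 16, 184], [183, 193, 16, 4, 36], [0, 217, 238, 167, 16261], [252, 343, 20, 31, 215], [236, 347, 12, 9, 67], [159, 349, 22, 26, 321], [223, 356, 14, 12, 111], [255, 365, 8, 11, 50]]
rim (array([ 0.60847373, -0.24519158]), np.float64(0.07452808040538916))
+++++++++++++++++++++++++++++++++++++++++++++++++++++++
+++++++++++++++++++++..............++++++++++++++++++++
+++++++++++++++++++....................++++++++++++++++
+++++++++++++++++.......................+++++++++++++++
+++++++++++++++...........................+++++++++++++
+++++++++++++...............................+++++++++++
++++++++++++.................................++++++++++
+++++++++++...................................+++++++++
++++++++++..............................
[... 1891 characters left out ...]
############+.......++++++++
+++.....................+##############+.....++++++++++
++++.....................##############+....+++++++++++
++++..........................+#######+.....+++++++++++
+++++..........................####++......++++++++++++
+++++...........................+........++++++++++++++
++++++.................................++++++++++++++++
++++++++.............................++++++++++++++++++
+++++++++..........................++++++++++++++++++++
+++++++++++.......................+++++++++++++++++++++
++++++++++++.....................+.+.++++++++++++++++++
+++++++++++++++++..........+.++++++++++++++++++++++++++
+++++++++++++++++++++++..++++++++++++++++++++++++++++++
```

```bash
python3 -c "
from bench import r, grab_frame, camera_info, finish_job
print(finish_job())"
```

```text
the job is handed in; nothing more can be done
None
```

I tipped the blanks into the barrel, which hasn't moved, set the empty pan back flat in the scale's recess with its handle towards the keypad, and handed in at about 28.6 s of the 67 s; I saw both bars and one disc in the barrel, and infer from the height there that the second disc lies under the first, with none left in the pan or seen on the bench (I viewed 11 pictures, one over the limit of 10).

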